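# Still life set and photographed

## Task

Set up the still life: stand every fallen paint bottle upright on the lane board among its neighbours, and balance the ochre bar on the white dome and the blue bar on the terracotta dome, each lying about level across the very top and let go. When the whole arrangement stands by itself, take the picture: swing the camera's red-knobbed lever all the way to its stop and let it spring fully back. Leave the arrangement standing, and do not disturb the brush jar, the plaster cone or the sketchbook.

Things in the scene. Friction and masses are not known exactly. Their poses are not given: they have to be found in the camera images.
- lane: bare wooden lane board with two grey lines, fixed, 170 mm (its x, across) by 380 mm (its y, along), 6 mm thick; origin at the centre of its underside, z up
- tip_a: square paint bottle, 44 x 44 mm, 130 mm tall (white body 105 mm with red label, then black round cap 30 mm across, 25 mm high); origin on its axis 65 mm from either end; z from foot to cap; starts lying on the lane board on one side face, cap towards the board's +x side (away from the domes); may be absent (None); about 0.2 kg, its weight low, 34 mm above the foot
- tip_b: square paint bottle, 44 x 44 mm, 130 mm tall (white body 105 mm with blue label, then black round cap 30 mm across, 25 mm high); origin on its axis 65 mm from either end; z from foot to cap; starts lying on the lane board on one side face, cap towards the board's +x side (away from the domes); may be absent (None); about 0.2 kg, its weight low, 34 mm above the foot
- tip_c: square paint bottle, 44 x 44 mm, 130 mm tall (white body 105 mm with yellow label, then black round cap 30 mm across, 25 mm high); origin on its axis 65 mm from either end; z from foot to cap; starts lying on the lane board on one side face, cap towards the board's +x side (away from the domes); may be absent (None); about 0.2 kg, its weight low, 34 mm above the foot
- stand_a: square paint bottle, 44 x 44 mm, 130 mm tall (white body 105 mm with green label, then black round cap 30 mm across, 25 mm high); origin on its axis 65 mm from either end; z from foot to cap; starts standing upright in the lane; about 0.2 kg, its weight low, 34 mm above the foot
- bar_ochre: yellow ochre wooden bar with bare ends, 140 x 36 x 36 mm, origin at its centre, x along its length; starts lying on the table on a long face; about 0.13 kg, weight even
- bar_blue: blue wooden bar with bare ends, 140 x 36 x 36 mm, origin at its centre, x along its length; starts lying on the table on a long face; about 0.13 kg, weight even
- dome_white_top (a point): apex of the white plaster half sphere of radius 60 mm (60 mm high, flat side down), fixed to the table; the top is truly round, with no flat
- dome_clay_top (a point): apex of the red-brown terracotta half sphere of radius 60 mm (60 mm high, flat side down), fixed to the table; the top is truly round, with no flat
- lever (a joint): angle of the camera's shutter lever: 0 at rest, 1.1 rad at its far stop; grows anticlockwise seen from above; a spring drives it back to 0 when let go (about 0.7 N at the knob to start, 2.1 N at the stop)
- lever_pivot (a point): the lever's upright hinge axis on top of the black camera (camera body 125 x 55 mm, top 80 mm above the table, fixed); lens on the side facing the domes
- lever_knob (a point): on the axis of the upright red knob at the end of the flat steel lever, 90 mm from the pivot: a round post 18 mm across whose free length runs from 23 mm below this point (top of the lever arm) to 19 mm above it (knob top, about 136 mm over the table)
- brush_jar: blue jar of brushes, 84 mm across, 100 mm high (brushes to 220 mm), origin under its centre; bystander
- cone: white plaster cone, 90 mm across, 117 mm high, origin under its centre; bystander
- sketchbook: blue sketchbook, 110 x 150 x 17 mm, origin under its centre; bystander

How it is judged:
By the outcome, as a careful person would: the job done as asked, in the order asked, and still so for the second after the job is handed in, with the robot touching nothing.
Of tip_a, tip_b, tip_c only 2 to 3 are there at a start; the rules pass over those that are not, and their reading is None.
At some moment in a run one of tip_a, tip_b, tip_c may be knocked a few centimetres aside while the robot is not near it.
Once in a run the grip may slacken for a moment while it holds something.
It also fails if it takes over 210 s, if anything falls off the work surface, if the arm or the gripper's body presses on something with over 40 N, if the wrist force passes 120 N, or if a joint passes its speed limit or range.

## Robot

A 6-joint arm with a two-finger parallel gripper is mounted at the origin on the work surface. World frame = base frame: x ahead of the robot, y to its left, z up, the work surface at z = 0. Lengths are in mm, angles in rad, forces in N, time in s.
With the tool pointing down it reaches from about 350 to 775 mm from the base axis. Payload 7.3 kg.
Tool frame: the origin (TCP) lies at the very end of the fingers, on their centre line; the grasp point (between the pads) lies 19 mm behind it; z points along the fingers, y is the line along which they close (so a half turn about z gives the same grasp; the last joint's range is limited). The gripper opens to 92 mm and grips with 3 to 60 N. Pads are 19 mm wide; open, the fingers measure 130 mm over their backs; the gripper's body (75 mm by 190 mm) begins 47 mm behind the grasp point.
Start: joints at [-1.381, 0.342, 1.524, -0, 1.275, -0.146], TCP at [173.023, -495.689, 226.741] pointing down, gripper open.
Joint ranges: [-2.53, 2.53], [-0.77, 2.02], [0.04, 2.7], [-1, 4.14], [0.28, 2.66], [-3.11, 3.11]. Speed limits (rad/s): [2.57, 2.57, 3.14, 3.14, 3.14, 3.14].

## Interface

Orientations are given as [roll, pitch, yaw] about the fixed x, y, z axes, in that order (R = Rz(yaw) Ry(pitch) Rx(roll)).
In Python, from plant import get_obs, optics, ticket, finder gives the robot as it stands.
- The arm moves only by the tool send_rows, never from a script. Its arguments are lists of equal length, an entry for each row: "offset": the shift along the tool's x, y, z scaled (see below), a list of three; "delta_rot": the turn, a rotation vector about the tool's x, y, z scaled (see below), a list of three. In form: {"offset": [[dx, dy, dz], ...], "delta_rot": [[rx, ry, rz], ...]}. A call has 1 to 8 rows; each row is the pose to reach, as a shift and turn from the pose commanded when the call began, along the tool's axes at that moment, turning the shorter way round; what a row does not reach only later rows make up. The controller multiplies each number of a shift by 120 mm and each number of a turn by 360 degrees. A row lasts 1/8 s, in which the tool goes at most 62.5 mm and 10.7 degrees, less where a joint would pass 70% of its speed; a pose out of reach is approached as far as the arm can. A call with a number of a shift or a turn outside -1 to 1 is refused whole. A call with a gripper value outside its range is refused whole. "grip" is the opening, from 0 (shut) to 1 (fully open), set as the call begins (left out, the last holds). The fingers move at their own pace and stop on an object; the grip force is fixed at half the most. Time passes only in rows, so rows that repeat a pose let the fingers close. It gives the time, the measured TCP pose, the force, the opening and the grip force at its end, in the units of the state.
- get_obs(): the state, without advancing time (a new reading comes with each control period).
- optics.capture(name): name is "scene" or "top" or "wrist"; returns the picture (420x560x3 uint8, red, green, blue); there is no depth.
- optics.get_calibration(name): a dict with "fx", "fy", "cx", "cy" (pixels), "world_from_camera" (4x4, takes a point from camera to world coordinates). Camera axes: x right, y down, z forward; pixel columns grow to the right and rows downward; lengths in mm; the calibration is good to about 2 mm. A picture is of the moment at which its call begins: read the wrist's pose just before it. get_calibration takes no time and is no camera call; for the wrist camera it gives the pose at the moment of the call.
- ticket.close_job(): hands the job in; it is judged then, once.
Trained networks look in the newest picture that a camera, given by its name, has taken for a name from the list of things; names that differ only in an ending like _2 or _b are one class to them, and where a whole thing is asked for, a point or a joint stands for the part that bears it (a point fixed in the world has none). Each returns a list of dicts, best first, with "confidence" (0 to 1); they miss things now and then, are a little off and sometimes report something else, mostly with a low value. They report only what shows in the picture. A call takes as long as a camera call.
- finder.boxes_of(target, camera): "box" ([left, top, right, bottom] in pixels, round what is visible of it).
- finder.silhouettes(target, camera): "region" (420x560 bool, what is visible of it) and "box" ([left, top, right, bottom] in pixels, round what is visible of it).
- finder.pinpoint(target, camera): "uv" ([column, row] in pixels: a listed point, or the origin of a listed thing).
The state is a dict: "time": time; "joint_positions": joint angles; "dq": joint speeds; "tau": joint torques, N m; "tool_pos": TCP position; "tcp_rot": TCP orientation; "contact_force": force on the tool from outside, world axes, zero at the start; "moment": the same for the moment, N m; "grip_width": finger opening in mm; "finger_force": force on a finger pad.
Only numpy, scipy, OpenCV 4.12 (cv2) and the standard library are available. Lean on these libraries where they do the work, as an engineer would, in place of code of your own. Each camera call takes 0.05 s, during which the arm holds its last target. There are 200 camera calls.

## Working session

There is one attempt and no reset: what is moved stays moved. The work goes in short steps, Python scripts to look and compute and a tool call to move; the robot and the scene stay as the last step left them, time stands still between calls to the robot, and variables do not carry over. Pictures are saved under pics/ and viewed, at most 14 in all, crops included, and the job is handed in when it is done.

Besides the shell and the picture viewer there is one more tool, called after "Emit:" as name(argument=value, ...) on one line, values as JSON. send_rows: Moves the arm, as the interface text tells. Its arguments: {"type":"object","properties":{"offset":{"type":"array"},"delta_rot":{"type":"array"},"grip":{"type":"number"}},"required":["offset","delta_rot"]}

```bash
mkdir -p pics; ls; cat > h.py <<'E'
import numpy as np, cv2
from plant import get_obs, optics, ticket, finder
def snap(cam,name):
    im=optics.capture(cam); cv2.imwrite(f'pics/{name}.png',im[:,:,::-1]); return im
def ray(cam,uv):
    c=optics.get_calibration(cam); T=np.array(c['world_from_camera'])
    d=T[:3,:3]@np.array([(uv[0]-c['cx'])/c['fx'],(uv[1]-c['cy'])/c['fy'],1]); return T[:3,3],d
def atz(cam,uv,z):
    o,d=ray(cam,uv); return (o+d*(z-o[2])/d[2])
def proj(cam,p):
    c=optics.get_calibration(cam); T=np.linalg.inv(np.array(c['world_from_camera']))
    q=T[:3,:3]@np.array(p)+T[:3,3]; return np.array([c['fx']*q[0]/q[2]+c['cx'],c['fy']*q[1]/q[2]+c['cy']])
E
python3 - <<'E'
from h import *
o=get_obs(); print({k:np.round(v,3).tolist() for k,v in o.items()})
for c in['scene','top']:
    snap(c,c+'0'); k=optics.get_calibration(c); print(c,k['fx'],np.round(k['world_from_camera'],3).tolist())
    for t in ['lane','tip_a','tip_b','tip_c','stand_a','bar_ochre','bar_blue','dome_white_top','dome_clay_top','lever_pivot','lever_knob','brush_jar','cone','sketchbook']:
        print(t,[(np.round(d['uv'],1).tolist(),round(d['confidence'],2)) for d in finder.pinpoint(t,c)][:4])
E
```

```text
pics
{'time': 0.0, 'joint_positions': [-1.381, 0.343, 1.525, 0.0, 1.275, -0.146], 'dq': [0.0, -0.001, -0.001, -0.001, 0.0, 0.0], 'tau': [0.001, -43.124, -24.422, 0.072, 0.056, -0.0], 'tool_pos': [172.939, -495.243, 226.047], 'tcp_rot': [-3.14, -0.0, 0.336], 'contact_force': [-0.495, -0.327, -0.186], 'moment': [0.003, -0.061, 0.011], 'finger_force': 0.0, 'grip_width': 92.143}
scene 464.62796246814355 [[0.037, 0.773, -0.633, 1444.616], [0.999, -0.03, 0.021, -13.633], [-0.003, -0.634, -0.774, 1175.891], [0.0, 0.0, 0.0, 1.0]]
lane [([345.3, 219.9], 0.93)]
tip_a [([351.0, 203.8], 0.97), ([334.4, 252.8], 0.61)]
tip_b [([351.0, 203.8], 0.97), ([334.4, 252.8], 0.61)]
tip_c [([351.0, 203.8], 0.97), ([334.4, 252.8], 0.61)]
stand_a [([340.8, 219.6], 0.57)]
bar_ochre [([182.6, 247.4], 0.81)]
bar_blue [([187.7, 192.6], 0.83)]
dome_white_top [([239.4, 184.2], 0.64), ([422.1, 234.8], 0.21)]
dome_clay_top [([246.0, 234.4], 0.59)]
lever_pivot [([144.5, 181.1], 0.97)]
lever_knob [([137.1, 195.1], 0.62)]
brush_jar [([242.5, 287.0], 0.62)]
cone [([300.6, 287.5], 0.82)]
sketchbook [([422.0, 232.3], 0.7), ([241.3, 292.5], 0.25)]
top 514.7001228065802 [[0.009, -0.999, 0.053, 500.444], [-1.0, -0.009, 0.009, -5.665], [-0.008, -0.053, -0.999, 1492.62], [0.0, 0.0, 0.0, 1.0]]
lane [([211.1, 225.2], 0.88)]
tip_a [([227.7, 179.7], 0.96), ([200.0, 239.2], 0.95), ([185.0, 272.5], 0.82)]
tip_b [([227.7, 179.7], 0.96), ([200.0, 239.2], 0.95), ([185.0, 272.5], 0.82)]
tip_c [([227.7, 179.7], 0.96), ([200.0, 239.2], 0.95), ([185.0, 272.5], 0.82)]
stand_a [([213.5, 207.2], 0.66)]
bar_ochre [([386.4, 198.3], 0.6)]
bar_blue [([387.9, 275.3], 0.92)]
dome_white_top [([325.4, 274.6], 0.9), ([442.2, 278.6], 0.74), ([263.4, 143.6], 0.37)]
dome_clay_top [([320.1, 194.2], 0.73)]
lever_pivot [([441.4, 277.0], 0.94)]
lever_knob [([446.2, 246.1], 0.68)]
brush_jar [([322.8, 146.5], 0.61)]
cone [([261.6, 148.3], 0.97)]
sketchbook [([136.7, 210.8], 0.83)]
```

View pics/scene0.png

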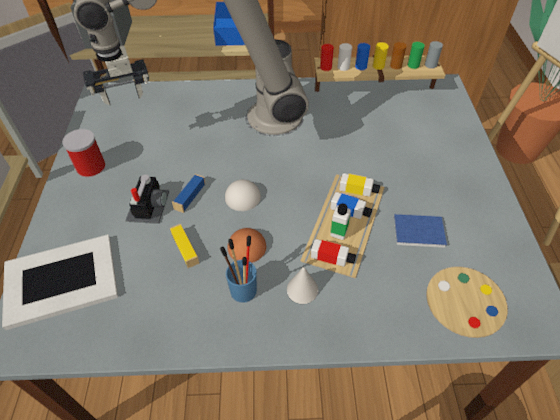

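View pics/top0.png

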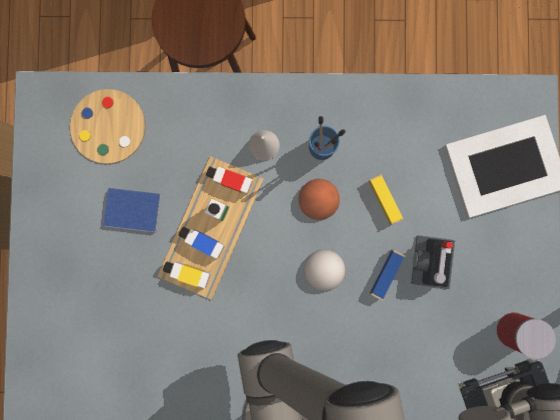

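The scene shows all three tips lying on the lane: red top (229,180), blue (205,242), yellow (190,274). The green bottle stands between red and blue. The domes are at (319,199) and (324,270), the bars at (386,199) and (388,275), and the lever knob at (447,246) right of the domes.

```bash
cat >> h.py <<'E'
def top_scan(targets):
    """rect fits of top silhouettes -> world at given z"""
    for t,z in targets:
        for d in finder.silhouettes(t,'top')[:4]:
            m=d['region'].astype(np.uint8)
            if m.sum()<20: continue
            (c,s,a)=cv2.minAreaRect(np.argwhere(m)[:,::-1].astype(np.float32))
            pts=cv2.boxPoints((c,s,a)); w=np.array([atz('top',p,z)[:2] for p in pts]); 
            e1,e2=w[1]-w[0],w[2]-w[1]; L=e1 if np.linalg.norm(e1)>np.linalg.norm(e2) else e2
            print(t,round(d['confidence'],2),'px',np.round(c,1),'w',np.round(w.mean(0),1),'size',np.round([np.linalg.norm(e1),np.linalg.norm(e2)]),'yaw',round(np.degrees(np.arctan2(L[1],L[0]))%180,1))
E
python3 - <<'E'
from h import *
snap('top','t1')
top_scan([('lane',6),('tip_a',40),('stand_a',130),('bar_ochre',34),('bar_blue',34),('brush_jar',100),('cone',0)])
for n,z,uv in [('white',60,(325.4,274.6)),('clay',60,(320.1,194.2)),('pivot',94,(441.4,277)),('knob',117,(446.2,246.1))]: print(n,np.round(atz('top',uv,z),1))
for n,z,uv in [('white',60,(239.4,184.2)),('clay',60,(246,234.4)),('pivot',94,(144.5,181.1)),('knob',117,(137.1,195.1))]: print(n,np.round(atz('scene',uv,z),1))
for t in ['dome_white_top','dome_clay_top']:
    for c in ['top']:
        for d in finder.silhouettes(t,c)[:2]: print(t,c,d['box'],d['confidence'])
E
```

```text
lane 0.96 px [210.9 227.1] w [537.1 212.7] size [387. 177.] yaw 157.8
tip_a 0.87 px [229.2 178.9] w [672.5 158.6] size [ 49. 134.] yaw 69.9
tip_a 0.76 px [186.3 272.9] w [405.8 275.4] size [ 51. 132.] yaw 70.2
tip_a 0.72 px [201.  240.8] w [496.5 235.5] size [ 50. 134.] yaw 61.3
stand_a 0.75 px [216.8 208.9] w [581.6 180.1] size [43. 56.] yaw 64.0
bar_ochre 0.21 px [200.7 241.3] w [495.  237.5] size [ 49. 134.] yaw 62.6
bar_blue 0.57 px [386.7 274.6] w [ 406.3 -288.7] size [137.  40.] yaw 153.4
bar_blue 0.25 px [443.3 261.3] w [ 445.2 -447.8] size [114.  27.] yaw 169.0
brush_jar 0.58 px [324.6 140.7] w [ 772.3 -107.4] size [107.  83.] yaw 153.1
cone 0.65 px [264.  144.5] w [779.3  62.6] size [88. 86.] yaw 90.4
white [ 406.2 -114.2   60. ]
clay [629.3 -98.4  60. ]
pivot [ 405.  -424.3   94. ]
knob [ 488.5 -430.7  117. ]
white [ 412.1 -124.    60. ]
clay [616.4 -99.5  60. ]
pivot [ 418.2 -422.8   94. ]
knob [ 497.5 -427.7  117. ]
dome_white_top top [303.3, 251.3, 346.8, 291.3] 0.73
dome_white_top top [301.6, 177.9, 344.5, 217.6] 0.66
dome_clay_top top [302.3, 177.5, 342.4, 218.4] 0.72
dome_clay_top top [177.4, 227.5, 224.7, 256.1] 0.39
```

```bash
cat >> h.py <<'E'
from scipy.spatial.transform import Rotation as Ro
def pose():
    o=get_obs(); return np.array(o['tool_pos']),Ro.from_euler('xyz',o['tcp_rot'])
def down(yaw,tilt=0):
    """tool down, x at azimuth yaw; tilt>0: tool points from down towards +x azimuth (rad)"""
    return Ro.from_euler('z',yaw)*Ro.from_euler('y',-tilt)*Ro.from_euler('x',np.pi)
def plan(wps,start=None):
    """wps: list of (pos, Rotation, speed mm/s); prints calls in tool axes"""
    p,R=start or pose()
    for w in wps:
        tp,tR=np.array(w[0],float),w[1]; v=w[2] if len(w)>2 else 400
        while 1:
            d=R.inv().apply(tp-p); rv=(R.inv()*tR).as_rotvec()
            k=max(1,np.abs(d).max()/118,np.linalg.norm(rv)/1.3)
            n=int(np.ceil(max(np.linalg.norm(d)/k/(v/8),np.degrees(np.linalg.norm(rv))/k/9.5,1)))
            if n>8: k*=n/8.;n=8
            do=np.round(d/k/120,3); dr=np.round(rv/k/(2*np.pi),4)
            print('n',n,'offset',do.tolist(),'rot',dr.tolist(),'->',np.round(p+R.apply(do*120),1))
            p=p+R.apply(do*120); R=R*Ro.from_rotvec(dr*2*np.pi)
            if k<=1.0001: break
E
python3 - <<'E'
from h import *
plan([((400,-285,230),down(-.464))])
top_scan([('bar_ochre',34)])
print(atz('top',(386,199),34), np.round(optics.get_calibration('wrist')['world_from_camera'],3), optics.get_calibration('wrist')['fx'])
E
```

```text
n 3 offset [0.983, -0.43, -0.011] rot [0.0, -0.0, 0.0529] -> [ 267.4 -408.1  228.1]
n 4 offset [0.983, -0.907, -0.014] rot [0.0, -0.0, 0.066] -> [ 385.  -298.9  229.7]
n 1 offset [0.069, -0.156, -0.002] rot [0.0, -0.0, 0.0084] -> [ 400. -285.  230.]
bar_ochre 0.21 px [200.7 241.3] w [495.  237.5] size [ 49. 134.] yaw 62.6
[ 619.58931505 -287.00608428   34.        ] [[ 3.31000e-01 -9.11000e-01 -2.45000e-01  2.38573e+02]
 [-9.44000e-01 -3.20000e-01 -8.60000e-02 -4.71594e+02]
 [-0.00000e+00  2.60000e-01 -9.66000e-01  3.84746e+02]
 [ 0.00000e+00  0.00000e+00  0.00000e+00  1.00000e+00]] 339.99962493242003
```

Emit:
send_rows(offset=[[0.983, -0.43, -0.011], [0.983, -0.43, -0.011], [0.983, -0.43, -0.011]], delta_rot=[[0, 0, 0.053], [0, 0, 0.053], [0, 0, 0.053]], grip=0.75)

```text
time: 2.42
tool_pos: [269.5, -405.7, 228.3]
tcp_rot: [-3.141, -0.001, 0.006]
contact_force: [-0.1, -0.8, -0.1]
grip_width: 70.2
finger_force: 0.0
```

Emit:
send_rows(offset=[[0.983, -0.907, -0.014], [0.983, -0.907, -0.014], [0.983, -0.907, -0.014], [0.983, -0.907, -0.014]], delta_rot=[[0, 0, 0.074], [0, 0, 0.074], [0, 0, 0.074], [0, 0, 0.074]])

```text
time: 2.92
tool_pos: [386.6, -297.5, 229.8]
tcp_rot: [-3.142, -0.0, -0.457]
contact_force: [-0.8, -0.3, 0.2]
grip_width: 69.0
finger_force: 0.0
```

```bash
cat >> h.py <<'E'
def wscan(targets):
    """rect fits of wrist silhouettes -> world at given z"""
    for t,z in targets:
        for d in finder.silhouettes(t,'wrist')[:2]:
            m=d['region'].astype(np.uint8)
            if m.sum()<20: continue
            q=np.argwhere(m)[:,::-1]
            w=np.array([atz('wrist',p,z)[:2] for p in q])
            c,s,a=cv2.minAreaRect(w.astype(np.float32)); a=a if s[0]>s[1] else a+90
            print(t,round(d['confidence'],2),'box',np.round(d['box']),'w',np.round(c,1),'size',np.round(s),'yaw',round(a%180,1))
E
python3 - <<'E'
from h import *
o=get_obs();print(o['time'],o['tool_pos'],o['tcp_rot'],o['joint_positions'])
snap('wrist','w1'); wscan([('bar_blue',30)])
E
```

```text
2.925 [ 386.62994842 -297.47313844  229.81609816] [-3.14152938e+00 -4.72013224e-04 -4.57330811e-01] [-8.13210784e-01  2.71114881e-01  1.61726461e+00  2.35581278e-04
  1.25279278e+00  1.21484273e+00]Traceback (most recent call last):
  File "<stdin>", line 3, in <module>
  File "h.py", line 50, in wscan
    w=np.array([atz('wrist',p,z)[:2] for p in q])
                ~~~^^^^^^^^^^^^^
  File "h.py", line 9, in atz
    o,d=ray(cam,uv); return (o+d*(z-o[2])/d[2])
        ~~~^^^^^^^^
  File "h.py", line 6, in ray
    c=optics.get_calibration(cam); T=np.array(c['world_from_camera'])
ValueError: time passes only in moves, steps and waits
```

View pics/w1.png

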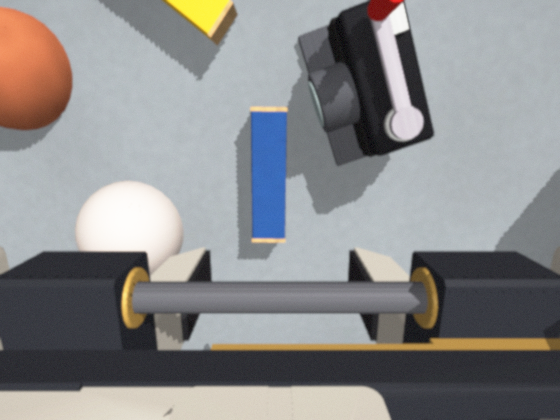

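The wrist view shows the blue bar spanning cols 251-287 and rows 107-242. The white dome is at (130,235), and the lever knob and pivot are at (384,5) and (404,123).

```bash
python3 - <<'E'
s=open('h.py').read()
s=s.replace("w=np.array([atz('wrist',p,z)[:2] for p in q])","w=pl(q,K,z)")
s=s.replace("    for t,z in targets:\n        for d in finder.silhouettes(t,'wrist')","    K=optics.get_calibration('wrist')\n    for t,z in targets:\n        for d in finder.silhouettes(t,'wrist')")
s+='''
def pl(q,K,z):
    T=np.array(K['world_from_camera']); q=np.atleast_2d(q).astype(float)
    d=np.c_[(q[:,0]-K['cx'])/K['fx'],(q[:,1]-K['cy'])/K['fy'],np.ones(len(q))]@T[:3,:3].T
    return (T[:3,3]+d*((z-T[2,3])/d[:,2])[:,None])[:,:2]
def wsphere(t,i=0):
    """sphere centre (z=0, r=60) whose silhouette mask best fits"""
    from scipy.optimize import minimize
    K=optics.get_calibration('wrist'); T=np.array(K['world_from_camera'])
    d=finder.silhouettes(t,'wrist')[i]; m=d['region']; v,u=np.mgrid[0:420:3,0:560:3]
    D=np.c_[(u.ravel()-K['cx'])/K['fx'],(v.ravel()-K['cy'])/K['fy'],np.ones(u.size)]@T[:3,:3].T
    D/=np.linalg.norm(D,axis=1)[:,None]; M=m[::3,::3].ravel()
    def cost(c):
        e=np.r_[c,0]-T[:3,3]; t_=D@e; r=np.sqrt(np.maximum(e@e-t_**2,0)); hit=1/(1+np.exp((r-60)/1.0))
        return ((hit-M)**2).sum()
    ys,xs=np.nonzero(m); c0=pl([[xs.mean(),ys.mean()]],K,30)[0]
    r=minimize(cost,c0,method='Nelder-Mead'); print(t,round(d['confidence'],2),np.round(d['box']),np.round(r.x,1),round(r.fun/M.sum(),3))
'''
open('h.py','w').write(s)
E
python3 - <<'E'
from h import *
K=optics.get_calibration('wrist')
print(pl([[251,108],[287,108],[285.5,242],[252,242]],K,36))
snap('wrist','w2'); wscan([('bar_blue',36)])
wsphere('dome_white_top')
wsphere('dome_clay_top')
E
```

```text
[[ 472.71216217 -310.79694056]
 [ 457.03004968 -342.69585753]
 [ 331.7500278  -280.18775908]
 [ 347.93338964 -247.28846301]]
bar_blue 0.81 box [250. 106. 285. 244.] w [ 405.4 -294. ] size [ 37. 143.] yaw 153.0
dome_white_top 0.79 [ 73. 184. 180. 270.] [ 415.9 -116.2] 0.307
dome_clay_top 0.95 [  0.   5.  67. 130.] [624.4 -94.7] 0.03
```

```bash
python3 - <<'E'
from h import *
plan([((403.5,-294.8,100),down(-.468)),((403.5,-294.8,5),down(-.468),250)])
E
```

```text
n 3 offset [0.113, -0.101, 0.983] rot [0.0, 0.0, 0.0007] -> [ 401.7 -295.3  111.7]
n 1 offset [0.012, -0.01, 0.098] rot [0.0, 0.0, 0.0001] -> [ 403.5 -294.9   99.9]
n 4 offset [-0.0, -0.001, 0.791] rot [0.0, 0.0, -0.0] -> [ 403.6 -294.8    5. ]
```

Emit:
send_rows(offset=[[0.125, -0.111, 0.5], [0.125, -0.111, 0.99], [0.125, -0.111, 0.99]], delta_rot=[[0, 0, 0.001], [0, 0, 0.001], [0, 0, 0.001]])

```text
time: 3.6
tool_pos: [401.7, -292.3, 107.6]
tcp_rot: [-3.139, 0.009, -0.469]
contact_force: [-1.0, 1.0, 1.2]
grip_width: 68.9
finger_force: 0.0
```

Emit:
send_rows(offset=[[0, 0, 0.4], [0, 0, 0.75], [0, 0, 0.88], [0, 0, 0.88]], delta_rot=[[0, 0, 0], [0, 0, 0], [0, 0, 0], [0, 0, 0]])

```text
time: 4.1
tool_pos: [404.8, -294.7, 6.3]
tcp_rot: [3.141, -0.001, -0.469]
contact_force: [-0.9, 0.3, 0.9]
grip_width: 69.0
finger_force: 0.0
```

Emit:
send_rows(offset=[[0, 0, 0], [0, 0, 0], [0, 0, 0], [0, 0, 0], [0, 0, 0]], delta_rot=[[0, 0, 0], [0, 0, 0], [0, 0, 0], [0, 0, 0], [0, 0, 0]], grip=0.2)

```text
time: 4.72
tool_pos: [404.6, -293.8, 5.8]
tcp_rot: [3.141, -0.001, -0.468]
contact_force: [-0.7, 1.3, 6.5]
grip_width: 35.4
finger_force: 30.0
```

Emit:
send_rows(offset=[[0, 0, -0.4], [0, 0, -0.9], [0, 0, -1.0], [0, 0, -1.0]], delta_rot=[[0, 0, 0], [0, 0, 0], [0, 0, 0], [0, 0, 0]])

```text
time: 5.22
tool_pos: [404.4, -293.6, 125.3]
tcp_rot: [3.141, -0.001, -0.468]
contact_force: [-0.4, 0.0, -1.4]
grip_width: 35.5
finger_force: 30.0
```

```bash
python3 - <<'E'
from h import *
o=get_obs();print(o['time'],o['tool_pos'],o['tcp_rot'],o['grip_width'],o['finger_force'])
snap('wrist','w3'); wscan([('bar_blue',o['tool_pos'][2]+19-5+18)])
wsphere('dome_white_top')
wsphere('dome_clay_top')
E
```

```text
5.225 [ 404.35925344 -293.62107997  125.30642634] [ 3.14130452e+00 -6.22504853e-04 -4.68338884e-01] 35.51229186534534 29.999476075172424
bar_blue 0.67 box [229. 119. 330. 345.] w [ 426.6 -303.7] size [35. 92.] yaw 153.3
dome_white_top 0.97 [ 18. 220. 154. 346.] [ 414.9 -112.2] 1.852
dome_clay_top 0.69 [442.   0. 521. 172.] [ 242.7 -642.4] 1.0
```

View pics/w3.png

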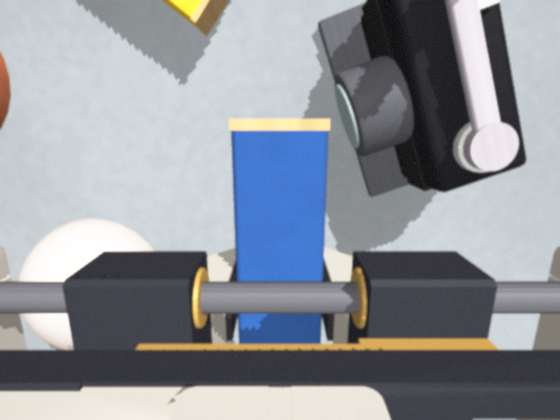

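The blue bar is held. Its far end is at rows 119-131 and cols 230-330.

```bash
python3 - <<'E'
from h import *
K=optics.get_calibration('wrist');p,R=pose()
w=pl([[280,119],[230,119],[330,119]],K,155.5)
for q in w: print(R.inv().apply(np.r_[q,0]-p))
w=pl([[280,131]],K,155.5); print(R.inv().apply(np.r_[w[0],0]-p))
E
```

```text
[ 71.15226447  -0.42768588 123.19986547]
[ 71.12086155 -18.21891093 123.22004562]
[ 71.18365561  17.35685907 123.17969289]
[ 67.00706196  -0.41815314 123.21496309]
```

```bash
python3 - <<'E'
from h import *
plan([((510,-158,230),down(-.25),350)])
E
```

```text
n 4 offset [0.196, -0.983, -0.621] rot [-0.0002, 0.0004, -0.0243] -> [ 478.  -198.5  198. ]
n 2 offset [0.148, -0.403, -0.267] rot [-0.0, 0.0002, -0.0105] -> [ 509.9 -158.   230.1]
```

Emit:
send_rows(offset=[[0.06, -0.3, -0.2], [0.12, -0.65, -0.4], [0.196, -0.98, -0.62], [0.196, -0.98, -0.62]], delta_rot=[[0, 0, -0.008], [0, 0, -0.016], [0, 0, -0.024], [0, 0, -0.024]])

```text
time: 5.92
tool_pos: [480.4, -197.8, 200.3]
tcp_rot: [3.142, -0.002, -0.314]
contact_force: [-0.2, -1.9, -2.8]
grip_width: 35.8
finger_force: 30.0
```

Emit:
send_rows(offset=[[0.08, -0.2, -0.13], [0.15, -0.4, -0.267], [0.15, -0.4, -0.267]], delta_rot=[[0, 0, -0.005], [0, 0, -0.01], [0, 0, -0.01]])

```text
time: 6.3
tool_pos: [510.9, -159.2, 231.0]
tcp_rot: [3.141, 0.001, -0.254]
contact_force: [-0.4, -0.9, -2.9]
grip_width: 35.7
finger_force: 30.0
```

```bash
python3 - <<'E'
from h import *
p,R=pose(); print(p,get_obs()['grip_width'])
snap('wrist','w4')
wsphere('dome_clay_top')
wsphere('dome_white_top')
wscan([('bar_ochre',36)])
E
```

```text
[ 510.87424943 -159.16869779  230.99223599] 35.65953237996943
dome_clay_top 0.84 [142.  44. 254. 158.] [619.2 -99.4] 0.071
dome_white_top 0.64 [220. 235. 236. 251.] [404.3 -90.8] 47.033
bar_ochre 0.87 box [322.   0. 438. 120.] w [ 614.8 -284.7] size [141.  45.] yaw 26.7
```

View pics/w4.png

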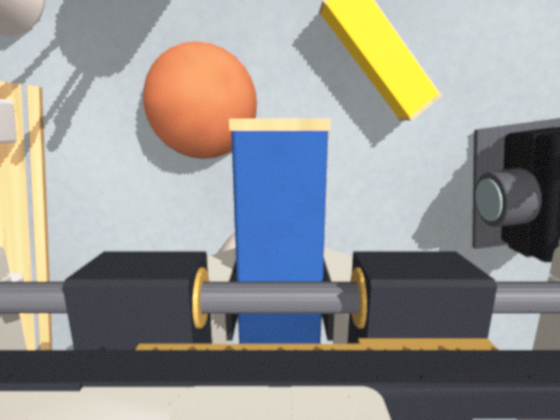

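The dome is clear at cols 144-256 and rows 42-158, and the held bar still ends at row 119. I'll refine the dome centre with colour segmentation.

```bash
cat >> h.py <<'E'
def fitdome(mask,K,box,c0):
    """least-squares dome centre from a colour mask within box (u0,v0,u1,v1)"""
    from scipy.optimize import minimize
    T=np.array(K['world_from_camera']); v,u=np.mgrid[box[1]:box[3],box[0]:box[2]]
    D=np.c_[(u.ravel()-K['cx'])/K['fx'],(v.ravel()-K['cy'])/K['fy'],np.ones(u.size)]@T[:3,:3].T
    D/=np.linalg.norm(D,axis=1)[:,None]; M=mask[box[1]:box[3],box[0]:box[2]].ravel()
    def cost(c):
        e=np.r_[c,0]-T[:3,3]; t=D@e; r=np.sqrt(np.maximum(e@e-t**2,0)); tz=T[2,3]+D[:,2]*(t-np.sqrt(np.maximum(3600-r*r,0)))
        g=T[:3,3][None]+D*((-T[2,3])/D[:,2])[:,None]
        return (((1/(1+np.exp((r-60)/.6)))*(tz>0)-M)**2).sum()
    r=minimize(cost,c0,method='Nelder-Mead',options=dict(xatol=.05,initial_simplex=[c0,np.add(c0,[8,0]),np.add(c0,[0,8])])); return r.x,r.fun/M.sum()
E
python3 - <<'E'
from h import *
K=optics.get_calibration('wrist')
im=cv2.imread('pics/w4.png').astype(int); b,g,r=im[...,0],im[...,1],im[...,2]
m=(r-b>40)&(r-g>35)
ys,xs=np.nonzero(m[20:180,120:228]); print(xs.min()+120,ys.min()+20,ys.max()+20)
print(fitdome(m,K,(120,20,228,180),(620,-98)))
E
```

```text
143 41 157
(array([ 618.69026067, -101.31276491]), np.float64(0.010796164279996547))
```

```bash
python3 - <<'E'
from h import *
plan([((617.4,-101.4,120),down(-.25),300),((617.4,-101.4,72),down(-.25),100)])
E
```

```text
n 5 offset [0.749, -0.701, 0.917] rot [-0.0, 0.0005, -0.001] -> [ 617.4 -101.4  120. ]
n 4 offset [-0.0, -0.0, 0.4] rot [-0.0, -0.0, -0.0] -> [ 617.4 -101.4   72. ]
```

Emit:
send_rows(offset=[[0.2, -0.2, 0.1], [0.45, -0.45, 0.3], [0.7, -0.65, 0.6], [0.75, -0.7, 0.92], [0.75, -0.7, 0.92]], delta_rot=[[0, 0, 0], [0, 0.0005, -0.001], [0, 0.0005, -0.001], [0, 0.0005, -0.001], [0, 0.0005, -0.001]])

```text
time: 7.12
tool_pos: [616.3, -100.6, 117.1]
tcp_rot: [3.142, 0.006, -0.249]
contact_force: [-0.4, -0.4, -1.2]
grip_width: 35.5
finger_force: 30.0
```

Emit:
send_rows(offset=[[0, 0, 0.1], [0, 0, 0.2], [0, 0, 0.3], [0, 0, 0.4], [0, 0, 0.4], [0, 0, 0.4]], delta_rot=[[0, 0, 0], [0, 0, 0], [0, 0, 0], [0, 0, 0], [0, 0, 0], [0, 0, 0]])

```text
time: 7.88
tool_pos: [619.3, -100.9, 73.6]
tcp_rot: [3.141, -0.004, -0.249]
contact_force: [-0.5, 0.6, -1.4]
grip_width: 35.5
finger_force: 30.0
```

```bash
python3 - <<'E'
from h import *
p,R=pose(); print(p,get_obs()['grip_width'],get_obs()['tcp_rot'],get_obs()['contact_force'])
im=snap('wrist','w5').astype(int)
K=optics.get_calibration('wrist');
# held bar's far edge
col=im[:,270:290]; bl=(col[...,0]-col[...,2]>30).mean(1); print('ochre rows',np.nonzero(bl>.5)[0][:20])
plan([((617.4,-101.4,66),down(-.25),60)])
E
```

```text
[ 619.25756567 -100.91206934   73.58057024] 35.54270918076722 [ 3.14148498 -0.00369261 -0.24850373] [-0.51873205  0.61258795 -1.38622665]
ochre rows [118 119 120 121 122 123 124 125 126 127 128 129 344 345 346 347 348 349
 350]
n 2 offset [-0.015, 0.008, 0.065] rot [0.0, -0.0007, 0.0002] -> [ 617.4 -101.4   66. ]
```

Emit:
send_rows(offset=[[-0.008, 0.004, 0.03], [-0.015, 0.008, 0.065], [-0.015, 0.008, 0.065], [-0.015, 0.008, 0.065]], delta_rot=[[0, -0.0007, 0], [0, -0.0007, 0], [0, -0.0007, 0], [0, -0.0007, 0]])

```text
time: 8.43
tool_pos: [617.2, -101.4, 65.7]
tcp_rot: [3.141, 0.001, -0.249]
contact_force: [-0.8, 0.2, 1.1]
grip_width: 35.8
finger_force: 30.0
```

Emit:
send_rows(offset=[[0, 0, 0]], delta_rot=[[0, 0, 0]])

```text
time: 8.55
tool_pos: [617.2, -101.4, 65.7]
tcp_rot: [3.141, 0.001, -0.248]
contact_force: [0.3, 0.4, 1.0]
grip_width: 35.9
finger_force: 30.0
```

Emit:
send_rows(offset=[[0, 0, 0.005], [0, 0, 0.005]], delta_rot=[[0, 0, 0], [0, 0, 0]])

```text
time: 8.8
tool_pos: [617.2, -101.4, 65.7]
tcp_rot: [3.141, 0.0, -0.248]
contact_force: [-0.9, 0.6, 4.9]
grip_width: 35.3
finger_force: 30.0
```

Emit:
send_rows(offset=[[0, 0, -0.003], [0, 0, -0.003]], delta_rot=[[0, 0, 0], [0, 0, 0]])

```text
time: 9.05
tool_pos: [617.2, -101.4, 65.7]
tcp_rot: [3.141, 0.001, -0.249]
contact_force: [-1.2, 1.1, 4.3]
grip_width: 35.4
finger_force: 30.0
```

Emit:
send_rows(offset=[[0, 0, 0], [0, 0, 0], [0, 0, 0], [0, 0, 0], [0, 0, 0]], delta_rot=[[0, 0, 0], [0, 0, 0], [0, 0, 0], [0, 0, 0], [0, 0, 0]], grip=0.6)

```text
time: 9.68
tool_pos: [617.0, -101.4, 65.3]
tcp_rot: [3.142, 0.001, -0.249]
contact_force: [0.1, 0.2, -0.9]
grip_width: 55.3
finger_force: 0.0
```

```bash
python3 - <<'E'
from h import *
p,R=pose(); print(p,get_obs()['grip_width'])
im=snap('wrist','w6')
cv2.imwrite('pics/w6.png',im[:,:,::-1])
E
```

```text
[ 617.00817594 -101.35959528   65.25022421] 55.26986995441005
```

View pics/w6.png

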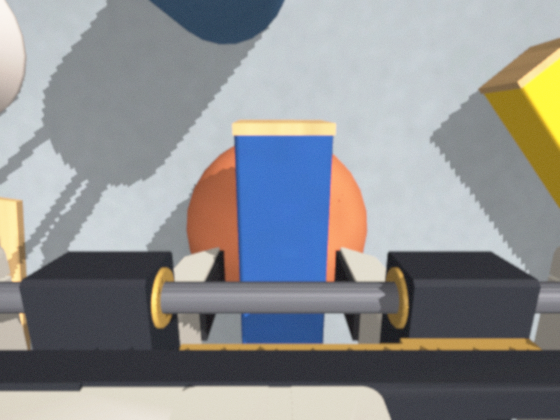

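The blue bar now lies freely across the terracotta dome. It is nearly level, with its far end at row 121. Next is the ochre bar.

```bash
python3 - <<'E'
from h import *
p,R=pose()
plan([(p+[0,0,110],R,300),((600,-290,230),down(.466),400)])
E
```

```text
n 3 offset [-0.001, 0.0, -0.917] rot [0.0, 0.0, 0.0] -> [ 617.1 -101.4  175.3]
n 3 offset [0.157, 0.983, -0.288] rot [-0.0, 0.0001, -0.0717] -> [ 606.3 -220.3  209.8]
n 2 offset [-0.168, 0.558, -0.168] rot [-0.0001, 0.0001, -0.042] -> [ 600. -290.  230.]
```

Emit:
send_rows(offset=[[0, 0, -0.1], [0, 0, -0.3], [0, 0, -0.7], [0, 0, -0.92], [0, 0, -0.92]], delta_rot=[[0, 0, 0], [0, 0, 0], [0, 0, 0], [0, 0, 0], [0, 0, 0]])

```text
time: 10.35
tool_pos: [618.6, -101.7, 179.1]
tcp_rot: [3.141, -0.005, -0.248]
contact_force: [-0.8, 0.1, -0.2]
grip_width: 55.3
finger_force: 0.0
```

Emit:
send_rows(offset=[[0.157, 0.983, -0.288], [0.157, 0.983, -0.288], [0.157, 0.983, -0.288]], delta_rot=[[0, 0, -0.0717], [0, 0, -0.0717], [0, 0, -0.0717]], grip=0.75)

```text
time: 10.72
tool_pos: [605.7, -224.9, 210.3]
tcp_rot: [3.14, 0.001, 0.201]
contact_force: [0.4, 0.7, -0.7]
grip_width: 68.7
finger_force: 0.0
```

Emit:
send_rows(offset=[[-0.168, 0.558, -0.168], [-0.168, 0.558, -0.168], [-0.168, 0.558, -0.168]], delta_rot=[[0, 0, -0.042], [0, 0, -0.042], [0, 0, -0.042]])

```text
time: 11.1
tool_pos: [599.5, -290.8, 229.2]
tcp_rot: [-3.139, 0.002, 0.463]
contact_force: [-0.1, 1.1, -0.7]
grip_width: 68.7
finger_force: 0.0
```

```bash
python3 - <<'E'
from h import *
p,R=pose(); print(p,get_obs()['tcp_rot'],get_obs()['joint_positions'])
im=snap('wrist','w7').astype(int); K=optics.get_calibration('wrist')
m=((im[...,0]-im[...,2]>90)&(im[...,1]>140)).astype(np.uint8); m[270:]=0
q=np.argwhere(m)[:,::-1]; c,s,a=cv2.minAreaRect(pl(q,K,36).astype(np.float32)); print(c,s,a,q.min(0),q.max(0))
wscan([('bar_ochre',36)])
E
```

```text
[ 599.5315894  -290.82282468  229.19196854] [-3.13932291e+00  1.81969667e-03  4.63249774e-01] [-5.66363663e-01  6.12742082e-01  1.07301869e+00 -3.92866196e-04
  1.45871470e+00  5.41229458e-01]
(619.5849609375, -172.46311950683594) (167.9805450439453, 305.83575439453125) 7.06717586517334 [20  0] [306 237]
bar_ochre 0.82 box [268. 105. 309. 241.] w [ 619.4 -288.3] size [140.  36.] yaw 26.7
```

```bash
python3 - <<'E'
from h import *
plan([((619,-288.3,115),down(.466),400),((619,-288.3,5),down(.466),250)])
E
```

```text
n 3 offset [0.147, 0.068, 0.951] rot [-0.0004, 0.0003, -0.0002] -> [ 619.  -288.4  115. ]
n 4 offset [0.0, -0.0, 0.917] rot [-0.0, -0.0, -0.0] -> [ 619.  -288.3    5. ]
```

Emit:
send_rows(offset=[[0.147, 0.068, 0.45], [0.147, 0.068, 0.95], [0.147, 0.068, 0.95]], delta_rot=[[0, 0, 0], [0, 0, 0], [0, 0, 0]])

```text
time: 11.58
tool_pos: [616.6, -286.1, 110.6]
tcp_rot: [-3.13, 0.008, 0.467]
contact_force: [0.3, -0.4, -0.3]
grip_width: 68.7
finger_force: 0.0
```

Emit:
send_rows(offset=[[0, 0, 0.4], [0, 0, 0.75], [0, 0, 0.91], [0, 0, 0.91], [0, 0, 0.91]], delta_rot=[[0, 0, 0], [0, 0, 0], [0, 0, 0], [0, 0, 0], [0, 0, 0]])

```text
time: 12.2
tool_pos: [620.9, -290.1, 9.9]
tcp_rot: [3.139, -0.001, 0.466]
contact_force: [1.0, -0.2, -0.0]
grip_width: 68.8
finger_force: 0.0
```

Emit:
send_rows(offset=[[0, 0, 0], [0, 0, 0], [0, 0, 0], [0, 0, 0], [0, 0, 0]], delta_rot=[[0, 0, 0], [0, 0, 0], [0, 0, 0], [0, 0, 0], [0, 0, 0]], grip=0.2)

```text
time: 12.82
tool_pos: [619.4, -289.4, 7.4]
tcp_rot: [-3.141, 0.001, 0.466]
contact_force: [-0.5, -0.6, 1.5]
grip_width: 35.9
finger_force: 30.0
```

Emit:
send_rows(offset=[[0, 0, -0.3], [0, 0, -0.7], [0, 0, -1.0], [0, 0, -1.0]], delta_rot=[[0, 0, 0], [0, 0, 0], [0, 0, 0], [0, 0, 0]])

```text
time: 13.32
tool_pos: [621.0, -290.2, 130.7]
tcp_rot: [3.137, -0.003, 0.466]
contact_force: [-0.2, -0.3, -1.6]
grip_width: 35.6
finger_force: 30.0
```

```bash
python3 - <<'E'
from h import *
p,R=pose(); print(p,get_obs()['grip_width'])
# viewing pose: dome white ~(411,-116): yaw .1, dome ahead 95, 75 to the side (-tool y)
y=0.1; t=down(y); tp=np.array([411,-116,0])-t.apply([95,-85,0]); print(tp)
plan([((tp[0]+60,tp[1]-40,200),down(.3),350),((tp[0],tp[1],230),down(y),350)])
E
```

```text
[ 620.99556448 -290.21665755  130.6600107 ] 35.621806056394284
[ 3.24960445e+02 -2.10059529e+02  1.04094978e-14]
n 4 offset [-0.983, -0.723, -0.36] rot [0.0004, -0.0003, 0.0162] -> [ 476.4 -265.6  173.1]
n 3 offset [-0.666, -0.392, -0.225] rot [0.0003, -0.0002, 0.0102] -> [ 385. -250.  200.]
n 2 offset [-0.379, -0.466, -0.25] rot [0.0, 0.0, 0.0318] -> [ 325. -210.  230.]
```

Emit:
send_rows(offset=[[-0.25, -0.18, -0.1], [-0.6, -0.45, -0.25], [-0.98, -0.72, -0.36], [-0.98, -0.72, -0.36]], delta_rot=[[0, 0, 0.005], [0, 0, 0.01], [0, 0, 0.016], [0, 0, 0.016]])

```text
time: 13.82
tool_pos: [471.9, -263.6, 169.8]
tcp_rot: [-3.138, 0.004, 0.364]
contact_force: [0.4, -0.5, -0.5]
grip_width: 35.8
finger_force: 30.0
```

Emit:
send_rows(offset=[[-0.3, -0.2, -0.12], [-0.66, -0.39, -0.225], [-0.66, -0.39, -0.225]], delta_rot=[[0, 0, 0.005], [0, 0, 0.01], [0, 0, 0.01]])

```text
time: 14.2
tool_pos: [383.4, -249.1, 197.4]
tcp_rot: [-3.14, 0.002, 0.301]
contact_force: [0.9, -0.3, -0.9]
grip_width: 35.9
finger_force: 30.0
```

Emit:
send_rows(offset=[[-0.19, -0.23, -0.125], [-0.38, -0.466, -0.25], [-0.38, -0.466, -0.25], [-0.38, -0.466, -0.25]], delta_rot=[[0, 0, 0.016], [0, 0, 0.032], [0, 0, 0.032], [0, 0, 0.032]])

```text
time: 14.7
tool_pos: [325.9, -210.4, 227.3]
tcp_rot: [-3.141, 0.001, 0.103]
contact_force: [0.5, -0.6, -1.1]
grip_width: 36.1
finger_force: 30.0
```

```bash
python3 - <<'E'
from h import *
p,R=pose(); print(p,get_obs()['grip_width'],get_obs()['tcp_rot'])
im=snap('wrist','w8'); K=optics.get_calibration('wrist')
wsphere('dome_white_top')
d=finder.silhouettes('dome_white_top','wrist'); print([(np.round(x['box']),x['confidence']) for x in d])
b=np.round(d[0]['box']).astype(int)
box=(max(b[0]-15,0),max(b[1]-15,0),min(b[2]+15,226),min(b[3]+15,240)); print(fitdome(d[0]['region'],K,box,(411,-116)))
c=im[:,270:290].astype(int); print(np.nonzero((c[...,0]-c[...,2]>40).mean(1)>.5)[0][:12])
E
```

```text
[ 325.90700726 -210.39740777  227.30239105] 36.13868983650507 [-3.14138411e+00  8.21760628e-04  1.02793008e-01]
dome_white_top 0.76 [142.  31. 259. 152.] [ 415.3 -115.6] 0.032
[(array([142.,  31., 259., 152.]), 0.76), (array([233., 123., 328., 344.]), 0.62)]
(array([ 415.15124975, -115.88192909]), np.float64(0.008497245649139753))
[121 122 123 124 125 126 127 128 129 130 131 132]
```

View pics/w8.png

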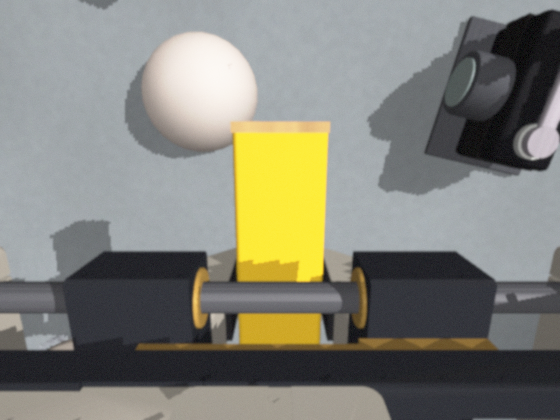

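The white dome is at cols 142-258 and rows 32-151, and the ochre bar is held with its far end at row 121.

```bash
python3 - <<'E'
from h import *
K=optics.get_calibration('wrist');p,R=pose()
w=pl([[281,121]],K,p[2]-7.4+36); o=R.inv().apply(np.r_[w[0],0]-p); print(o)
y=.1; D=np.array([415.2,-115.9,0]); t=D-down(y).apply([o[0]-70,-0.4,0]); print(t)
plan([((t[0],t[1],122),down(y),300),((t[0],t[1],72),down(y),100)])
E
```

```text
[ 7.09590888e+01 -2.17848486e-01  2.26940687e+02]
[ 4.14285636e+02 -1.16393751e+02  4.89858720e-17]
n 5 offset [0.817, -0.701, 0.875] rot [-0.0002, 0.0003, 0.0004] -> [ 414.3 -116.4  122. ]
n 4 offset [0.0, 0.0, 0.417] rot [0.0, -0.0, -0.0] -> [ 414.3 -116.4   72. ]
```

Emit:
send_rows(offset=[[0.2, -0.2, 0.05], [0.5, -0.45, 0.2], [0.75, -0.65, 0.5], [0.817, -0.7, 0.87], [0.817, -0.7, 0.87]], delta_rot=[[0, 0, 0], [0, 0, 0], [0, 0, 0], [0, 0, 0], [0, 0, 0]])

```text
time: 15.48
tool_pos: [412.3, -114.8, 120.5]
tcp_rot: [-3.137, 0.008, 0.104]
contact_force: [-0.1, -1.1, -1.4]
grip_width: 35.7
finger_force: 30.0
```

Emit:
send_rows(offset=[[0, 0, 0.1], [0, 0, 0.2], [0, 0, 0.3], [0, 0, 0.4], [0, 0, 0.4], [0, 0, 0.4], [0, 0, 0.4]], delta_rot=[[0, 0, 0], [0, 0, 0], [0, 0, 0], [0, 0, 0], [0, 0, 0], [0, 0, 0], [0, 0, 0]])

```text
time: 16.35
tool_pos: [414.0, -116.4, 75.6]
tcp_rot: [3.141, 0.0, 0.102]
contact_force: [0.4, -0.3, -1.3]
grip_width: 36.0
finger_force: 30.0
```

```bash
python3 - <<'E'
from h import *
p,R=pose(); print(p,get_obs()['contact_force'],get_obs()['grip_width'],get_obs()['tcp_rot'])
plan([((414.3,-116.4,67.4),down(.1),60)])
E
```

```text
[ 413.97876053 -116.37381168   75.62712163] [ 0.39066316 -0.3473604  -1.28934825] 35.99773499434922 [3.14146707e+00 4.35293716e-04 1.01508713e-01]
n 2 offset [0.003, 0.0, 0.069] rot [0.0, 0.0001, 0.0002] -> [ 414.3 -116.3   67.3]
```

Emit:
send_rows(offset=[[0.003, 0, 0.02], [0.003, 0, 0.045], [0.003, 0, 0.069], [0.003, 0, 0.069], [0.003, 0, 0.069]], delta_rot=[[0, 0, 0], [0, 0, 0], [0, 0, 0], [0, 0, 0], [0, 0, 0]])

```text
time: 16.98
tool_pos: [414.0, -116.2, 67.1]
tcp_rot: [-3.141, 0.001, 0.101]
contact_force: [-1.3, 1.5, 4.4]
grip_width: 35.7
finger_force: 30.0
```

Emit:
send_rows(offset=[[0, 0, 0.005], [0, 0, 0.005]], delta_rot=[[0, 0, 0], [0, 0, 0]])

```text
time: 17.23
tool_pos: [414.0, -116.2, 67.1]
tcp_rot: [-3.141, 0.001, 0.102]
contact_force: [-3.6, 1.8, 11.8]
grip_width: 35.6
finger_force: 30.0
```

Emit:
send_rows(offset=[[0, 0, 0.005], [0, 0, 0.005]], delta_rot=[[0, 0, 0], [0, 0, 0]])

```text
time: 17.48
tool_pos: [414.1, -116.2, 67.0]
tcp_rot: [3.141, 0.001, 0.102]
contact_force: [-5.8, 2.0, 19.3]
grip_width: 35.7
finger_force: 30.0
```

Contact made; back off to a light touch and release.

Emit:
send_rows(offset=[[0, 0, -0.006], [0, 0, -0.011], [0, 0, -0.011]], delta_rot=[[0, 0, 0], [0, 0, 0], [0, 0, 0]])

```text
time: 17.85
tool_pos: [414.0, -116.2, 67.1]
tcp_rot: [-3.141, 0.001, 0.101]
contact_force: [-1.7, 0.8, 4.6]
grip_width: 35.8
finger_force: 30.0
```

Emit:
send_rows(offset=[[0, 0, 0], [0, 0, 0], [0, 0, 0], [0, 0, 0], [0, 0, 0]], delta_rot=[[0, 0, 0], [0, 0, 0], [0, 0, 0], [0, 0, 0], [0, 0, 0]], grip=0.6)

```text
time: 18.48
tool_pos: [414.0, -116.2, 67.1]
tcp_rot: [-3.141, 0.001, 0.101]
contact_force: [-0.1, 0.7, 0.7]
grip_width: 54.9
finger_force: 0.0
```

Emit:
send_rows(offset=[[0, 0, -0.1], [0, 0, -0.3], [0, 0, -0.7], [0, 0, -1.0], [0, 0, -1.0]], delta_rot=[[0, 0, 0], [0, 0, 0], [0, 0, 0], [0, 0, 0], [0, 0, 0]])

```text
time: 19.1
tool_pos: [415.7, -117.0, 190.3]
tcp_rot: [3.138, -0.005, 0.102]
contact_force: [-0.4, 0.6, 0.0]
grip_width: 55.0
finger_force: 0.0
```

```bash
python3 - <<'E'
from h import *
p,R=pose(); print(p,get_obs()['grip_width'],get_obs()['joint_positions'])
snap('top','t2')
top_scan([('tip_a',40),('bar_blue',96),('bar_ochre',96),('lane',6)])
im=snap('scene','s2'); cv2.imwrite('pics/s2c.png',cv2.resize(im[130:290,100:400,::-1],None,fx=2.6,fy=2.6,interpolation=cv2.INTER_CUBIC))
E
```

```text
[ 415.74566678 -116.95842243  190.34392611] 54.95071331606541 [-4.51804641e-01  2.06051401e-01  1.82406775e+00 -3.96004174e-04
  1.10554429e+00  1.01763402e+00]
tip_a 0.98 px [186.1 272.8] w [406.  276.1] size [ 49. 132.] yaw 72.3
tip_a 0.95 px [201.  240.5] w [497.2 235.6] size [ 55. 136.] yaw 64.1
tip_a 0.81 px [228.7 178.4] w [673.9 160.1] size [ 50. 134.] yaw 69.9
bar_blue 0.57 px [321.5 197.6] w [617.  -99.9] size [140.  39.] yaw 166.4
bar_ochre 0.54 px [323.8 250.8] w [ 472.7 -106.7] size [36. 25.] yaw 98.6
lane 0.59 px [210.8 227.3] w [536.5 213. ] size [383. 176.] yaw 157.5
```

View pics/s2c.png

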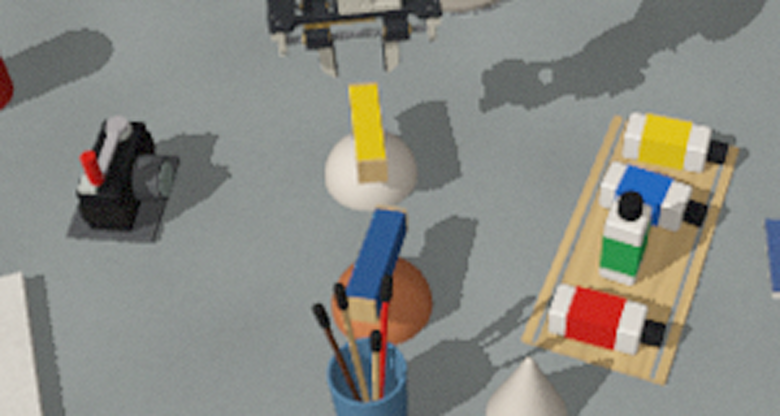

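Both bars balance about level (ochre at (365,130) in the crop, blue at (378,262)). All three tips still lie on the lane with stand_a upright between red and blue. Next I'll look at the lane from the wrist.

```bash
python3 - <<'E'
from h import *
plan([((507,135,300),down(1.18),400)])
E
```

```text
n 4 offset [0.483, -0.983, -0.466] rot [-0.0002, 0.0002, -0.0843] -> [459.5   7.2 242. ]
n 4 offset [0.948, -0.627, -0.483] rot [-0.0003, 0.0001, -0.0874] -> [507. 135. 300.]
```

Emit:
send_rows(offset=[[0.483, -0.983, -0.466], [0.483, -0.983, -0.466], [0.483, -0.983, -0.466], [0.483, -0.983, -0.466]], delta_rot=[[0, 0, -0.0843], [0, 0, -0.0843], [0, 0, -0.0843], [0, 0, -0.0843]])

```text
time: 19.9
tool_pos: [460.1, 7.9, 242.6]
tcp_rot: [-3.14, 0.001, 0.632]
contact_force: [-0.8, -0.2, -0.4]
grip_width: 55.0
finger_force: 0.0
```

Emit:
send_rows(offset=[[0.948, -0.627, -0.483], [0.948, -0.627, -0.483], [0.948, -0.627, -0.483], [0.948, -0.627, -0.483], [0.948, -0.627, -0.483]], delta_rot=[[0, 0, -0.0874], [0, 0, -0.0874], [0, 0, -0.0874], [0, 0, -0.0874], [0, 0, -0.0874]])

```text
time: 20.52
tool_pos: [506.9, 133.3, 299.6]
tcp_rot: [-3.138, 0.002, 1.175]
contact_force: [-0.2, 0.1, -1.1]
grip_width: 55.5
finger_force: 0.0
```

```bash
python3 - <<'E'
from h import *
o=get_obs(); print(o['tool_pos'],o['tcp_rot'],o['joint_positions'])
snap('wrist','w9')
wscan([('lane',6),('tip_a',50),('stand_a',111)])
E
```

```text
[506.91652843 133.31171491 299.64426463] [-3.13845778e+00  2.03078793e-03  1.17451069e+00] [ 1.11036974e-01  2.96471778e-01  1.38809373e+00 -2.53489018e-04
  1.46075381e+00  5.07354106e-01]
lane 0.61 box [122.  35. 437. 178.] w [536.2 213.3] size [173. 382.] yaw 157.6
tip_a 0.89 box [215.  44. 261. 164.] w [495.6 235.4] size [127.  48.] yaw 63.5
tip_a 0.71 box [126.  41. 184. 160.] w [409.6 273.8] size [127.  57.] yaw 71.8
stand_a 0.82 box [300.  93. 356. 137.] w [580.1 189.1] size [43. 50.] yaw 155.5
```

View pics/w9.png

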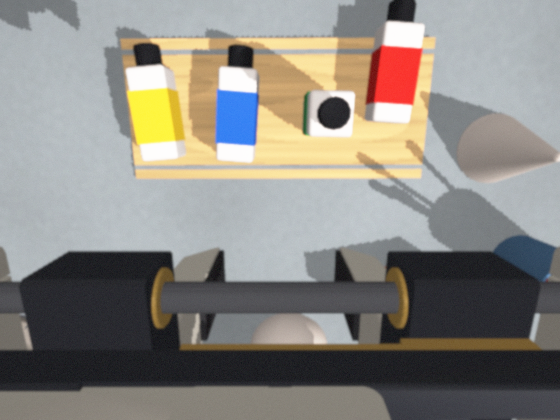

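The wrist view shows the red bottle has been knocked towards +x: its cap is now at (402,8) and its foot at (389,118). Blue spans (240,68)-(236,159), yellow (150,68)-(163,158), and stand_a's cap is at (333,113).

```bash
cat >> h.py <<'E'
LC=np.array([536.3,213.3]); LY=np.radians(67.6); XB=np.array([np.cos(LY),np.sin(LY)]); YB=np.array([-XB[1],XB[0]])
def board(w): return np.c_[(w-LC)@XB,(w-LC)@YB]
def world(x,y): return LC+x*XB+y*YB
E
python3 - <<'E'
from h import *
K=optics.get_calibration('wrist')
for n,q in [('yel',[[150,68],[163,158]]),('blu',[[240,68],[236,159]]),('red',[[401,25],[389,118]])]:
    w=pl(q,K,50); b=board(w); d=w[0]-w[1]; print(n,'cap-end/foot board',b.round(1).tolist(),'len',np.linalg.norm(d).round(1),'az',np.degrees(np.arctan2(d[1],d[0])).round(1))
print('stand',board(pl([[333,113]],K,136)), board(pl([[305,91],[353,91],[353,136],[307,136]],K,111)).mean(0),board(pl([[330,51.5],[330,167]],K,6)))
E
```

```text
yel cap-end/foot board [[45.9, 141.7], [-53.5, 136.2]] len 99.6 az 70.8
blu cap-end/foot board [[45.8, 41.3], [-54.8, 49.2]] len 100.9 az 63.1
red cap-end/foot board [[88.6, -134.0], [-8.0, -129.1]] len 96.8 az 64.7
stand [[ -4.82015921 -51.38279929]] [ -4.92992153 -51.72545924] [[ 70.71747101 -64.25072581]
 [-69.82671747 -69.56264166]]
```

```bash
cat >> h.py <<'E'
def G(x,y,z,azrel,tilt):
    """TCP pose for grasp point at board x,y, height z; azrel deg rel. to board x; tilt deg"""
    R=down(LY+np.radians(azrel),np.radians(tilt)); return np.r_[world(x,y),z]+19*R.apply([0,0,1]),R
E
python3 - <<'E'
from h import *
plan([(*G(38,42,150,-4.5,-30),400),(*G(38,42,33,-4.5,-30),250)])
E
```

```text
n 3 offset [0.667, -0.272, 0.983] rot [0.002, -0.0588, 0.0084] -> [507.5 220.1 182.6]
n 2 offset [0.4, -0.127, 0.284] rot [0.0009, -0.0243, 0.0034] -> [507.6 256.  133.5]
n 4 offset [0.487, 0.001, 0.844] rot [-0.0, -0.0, 0.0] -> [507.7 256.   16.6]
```

Emit:
send_rows(offset=[[0.667, -0.272, 0.98], [0.667, -0.272, 0.98], [0.667, -0.272, 0.98]], delta_rot=[[0.002, -0.0588, 0.0084], [0.002, -0.0588, 0.0084], [0.002, -0.0588, 0.0084]], grip=0.67)

```text
time: 21.1
tool_pos: [505.2, 223.5, 174.5]
tcp_rot: [-3.127, 0.382, 1.135]
contact_force: [0.3, -1.0, 0.7]
grip_width: 61.4
finger_force: 0.0
```

Emit:
send_rows(offset=[[0.4, -0.127, 0.284], [0.4, -0.127, 0.284], [0.4, -0.127, 0.284], [0.4, -0.127, 0.284]], delta_rot=[[0.0009, -0.0243, 0.0034], [0.0009, -0.0243, 0.0034], [0.0009, -0.0243, 0.0034], [0.0009, -0.0243, 0.0034]])

```text
time: 21.6
tool_pos: [509.5, 256.5, 140.0]
tcp_rot: [3.134, 0.514, 1.099]
contact_force: [0.3, -0.6, 0.8]
grip_width: 61.5
finger_force: 0.0
```

```bash
python3 - <<'E'
from h import *
print(pose()[0],get_obs()['joint_positions'].round(2))
plan([(*G(38,42,33,-4.5,-30),250)])
E
```

```text
[509.49421118 256.47146064 140.03963293] [ 0.49  0.77  1.13 -0.29  1.66  1.  ]
n 4 offset [0.496, -0.018, 0.901] rot [0.001, -0.0016, -0.0003] -> [507.7 255.9  16.6]
```

Emit:
send_rows(offset=[[0.15, -0.018, 0.27], [0.35, -0.018, 0.63], [0.47, -0.018, 0.85], [0.496, -0.018, 0.9], [0.496, -0.018, 0.9]], delta_rot=[[0.001, -0.0016, 0], [0.001, -0.0016, 0], [0.001, -0.0016, 0], [0.001, -0.0016, 0], [0.001, -0.0016, 0]])

```text
time: 22.22
tool_pos: [506.2, 256.1, 14.4]
tcp_rot: [-3.139, 0.528, 1.102]
contact_force: [0.2, 1.2, 0.4]
grip_width: 61.4
finger_force: 0.0
```

Emit:
send_rows(offset=[[0, 0, 0], [0, 0, 0], [0, 0, 0], [0, 0, 0], [0, 0, 0]], delta_rot=[[0, 0, 0], [0, 0, 0], [0, 0, 0], [0, 0, 0], [0, 0, 0]], grip=0.25)

```text
time: 22.85
tool_pos: [505.4, 256.4, 12.3]
tcp_rot: [-3.137, 0.532, 1.104]
contact_force: [0.8, 0.4, 7.7]
grip_width: 43.6
finger_force: 30.0
```

```bash
python3 - <<'E'
from h import *
print(pose()[0],get_obs()['joint_positions'].round(2),get_obs()['grip_width'])
plan([(*G(36,43,145,-4.5,-28),300),(*G(-8,46,145,0,58),400),(*G(-8,46,105,0,58),150)])
E
```

```text
[505.35342121 256.36950401  12.25252711] [ 0.5   0.92  1.21 -0.29  1.46  1.06] 43.5630627700316
n 4 offset [-0.496, 0.008, -0.83] rot [-0.0004, 0.0068, 0.0003] -> [506.2 255.  128.3]
n 8 offset [-0.144, -0.006, 0.022] rot [0.003, 0.2066, -0.0115] -> [498.1 240.6 134.1]
n 2 offset [-0.01, -0.002, -0.021] rot [0.0005, 0.0322, -0.0018] -> [496.9 238.3 134.9]
n 3 offset [-0.283, -0.0, 0.177] rot [-0.0, -0.0, 0.0] -> [496.9 238.3  94.9]
```

Emit:
send_rows(offset=[[-0.1, 0.008, -0.17], [-0.25, 0.008, -0.42], [-0.42, 0.008, -0.7], [-0.496, 0.008, -0.83], [-0.496, 0.008, -0.83]], delta_rot=[[0, 0, 0], [0, 0, 0], [0, 0.004, 0], [0, 0.0068, 0], [0, 0.0068, 0]])

```text
time: 23.48
tool_pos: [506.2, 254.9, 127.8]
tcp_rot: [-3.137, 0.488, 1.103]
contact_force: [-0.5, 1.4, -2.3]
grip_width: 43.8
finger_force: 30.0
```

Emit:
send_rows(offset=[[-0.02, 0, 0], [-0.04, 0, 0], [-0.06, 0, 0], [-0.08, 0, 0.01], [-0.1, 0, 0.015], [-0.12, 0, 0.02], [-0.144, -0.006, 0.022], [-0.144, -0.006, 0.022]], delta_rot=[[0, 0.027, -0.0015], [0, 0.055, -0.003], [0, 0.083, -0.0045], [0, 0.111, -0.006], [0, 0.139, -0.008], [0, 0.167, -0.01], [0.003, 0.195, -0.011], [0.003, 0.2066, -0.0115]])

```text
time: 24.48
tool_pos: [494.1, 242.0, 129.8]
tcp_rot: [-3.107, -0.769, 1.153]
contact_force: [-0.5, 1.4, -2.7]
grip_width: 44.1
finger_force: 30.0
```

```bash
python3 - <<'E'
from h import *
print(pose()[0],get_obs()['tcp_rot'],get_obs()['joint_positions'].round(2),get_obs()['grip_width'],get_obs()['finger_force'])
plan([(*G(-8,46,145,0,58),400)])
plan([(*G(-8,46,145,0,60),400)],G(-8,46,145,0,58))
snap('scene','s3')
cv2.imwrite('pics/s3.png',cv2.resize(cv2.imread('pics/s3.png')[100:300,230:450],None,fx=2.7,fy=2.7,interpolation=cv2.INTER_CUBIC))
E
```

```text
[494.13636591 241.97551626 129.80201939] [-3.1074044  -0.76859264  1.15335558] [-0.1   0.42  2.04  1.15  0.83 -0.58] 44.070748226065724 29.992241263389587
n 2 offset [0.016, 0.032, -0.045] rot [-0.0021, 0.0387, -0.0033] -> [496.9 238.3 134.9]
n 1 offset [0.006, -0.0, -0.0] rot [-0.0, 0.0056, -0.0] -> [497.  238.7 135.5]
```

View pics/s3.png

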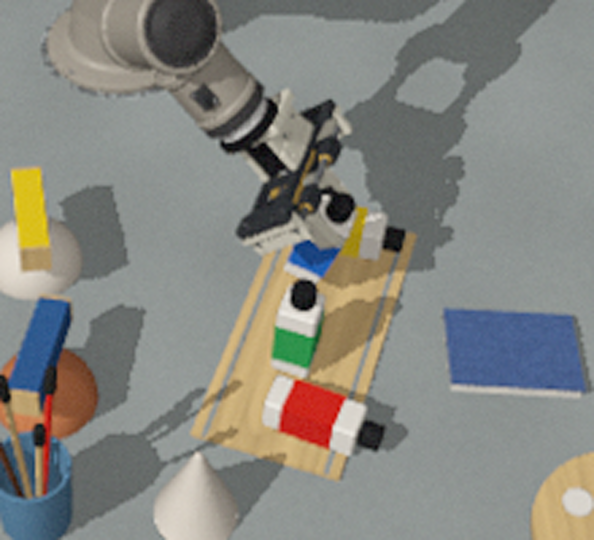

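The bottle is held and nearly upright, over its place between stand_a and yellow. I'll continue the turn.

Emit:
send_rows(offset=[[0.01, 0.016, -0.02], [0.016, 0.032, -0.045], [0.016, 0.032, -0.045], [0.016, 0.032, -0.045]], delta_rot=[[-0.001, 0.019, -0.0015], [-0.002, 0.0387, -0.0033], [-0.002, 0.0387, -0.0033], [-0.002, 0.0387, -0.0033]])

```text
time: 25.02
tool_pos: [497.5, 238.9, 135.5]
tcp_rot: [-3.139, -1.006, 1.18]
contact_force: [-0.9, -0.2, -0.5]
grip_width: 43.6
finger_force: 30.0
```

```bash
python3 - <<'E'
from h import *
print(pose()[0],get_obs()['tcp_rot'],get_obs()['joint_positions'].round(2),get_obs()['grip_width'],get_obs()['finger_force'])
plan([(*G(-8,46,112,0,60),400)])
im=snap('wrist','w10')
E
```

```text
[497.48234135 238.88467435 135.53997684] [-3.13902489 -1.00636529  1.17994587] [-0.22  0.52  2.13  1.42  1.   -0.99] 43.61973504976024 29.9896502494812
n 1 offset [-0.234, -0.003, 0.144] rot [-0.0004, 0.0065, 0.0] -> [496.9 238.6 102.6]
```

View pics/w10.png

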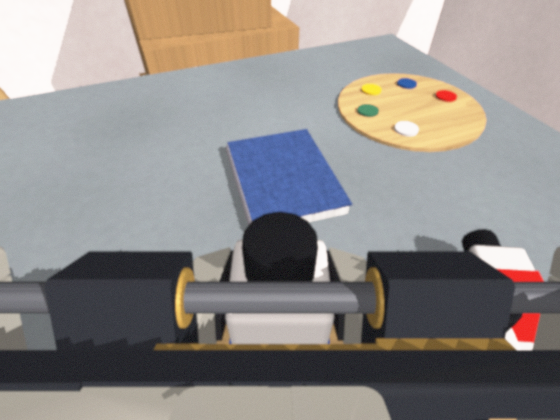

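Emit:
send_rows(offset=[[-0.08, 0, 0.05], [-0.16, 0, 0.1], [-0.234, -0.003, 0.144], [-0.234, -0.003, 0.144]], delta_rot=[[0, 0.003, 0], [0, 0.006, 0], [0, 0.006, 0], [0, 0.006, 0]])

```text
time: 25.58
tool_pos: [497.2, 238.9, 103.0]
tcp_rot: [3.141, -1.046, 1.183]
contact_force: [-1.5, 0.0, -1.7]
grip_width: 43.9
finger_force: 30.0
```

Emit:
send_rows(offset=[[-0.022, 0, 0.0125], [-0.045, 0, 0.025], [-0.052, 0, 0.029], [-0.059, 0, 0.033]], delta_rot=[[0, 0, 0], [0, 0, 0], [0, 0, 0], [0, 0, 0]])

```text
time: 26.08
tool_pos: [497.4, 238.4, 95.2]
tcp_rot: [3.139, -1.048, 1.184]
contact_force: [0.1, -0.5, -1.1]
grip_width: 43.6
finger_force: 30.0
```

Emit:
send_rows(offset=[[-0.007, 0, 0.004], [-0.015, 0, 0.0083], [-0.022, 0, 0.0125], [-0.022, 0, 0.0125]], delta_rot=[[0, 0, 0], [0, 0, 0], [0, 0, 0], [0, 0, 0]])

```text
time: 26.58
tool_pos: [497.6, 238.8, 93.6]
tcp_rot: [3.138, -1.051, 1.185]
contact_force: [-2.6, -0.3, 8.6]
grip_width: 44.4
finger_force: 30.0
```

```bash
python3 - <<'E'
from h import *
p,R=pose();g=p-19*R.apply([0,0,1]);print(p,'grasp',g,board(g[None,:2]),get_obs()['tcp_rot'],get_obs()['contact_force'])
E
```

```text
[497.5708813  238.76540075  93.55124761] grasp [491.29989926 223.51676845 102.99338705] [[-7.70233258 45.49797245]] [ 3.13782394 -1.05070633  1.18497342] [-2.63969041 -0.28612684  8.60691058]
```

Emit:
send_rows(offset=[[0, 0, 0], [0, 0, 0], [0, 0, 0], [0, 0, 0], [0, 0, 0]], delta_rot=[[0, 0, 0], [0, 0, 0], [0, 0, 0], [0, 0, 0], [0, 0, 0]], grip=0.67)

```text
time: 27.2
tool_pos: [497.4, 238.4, 92.1]
tcp_rot: [3.139, -1.048, 1.183]
contact_force: [0.0, 0.2, -0.3]
grip_width: 61.5
finger_force: 0.0
```

Emit:
send_rows(offset=[[0, 0, -0.1], [0, 0, -0.3], [0, 0, -0.6], [0, 0, -0.9], [0, 0, -0.9]], delta_rot=[[0, 0, 0], [0, 0, 0], [0, 0, 0], [0, 0, 0], [0, 0, 0]])

```text
time: 27.82
tool_pos: [462.3, 149.7, 147.2]
tcp_rot: [3.134, -1.047, 1.185]
contact_force: [0.4, -0.2, -0.0]
grip_width: 61.9
finger_force: 0.0
```

```bash
python3 - <<'E'
from h import *
print(pose()[0],get_obs()['joint_positions'].round(2))
snap('wrist','w11'); K=optics.get_calibration('wrist')
for d in finder.silhouettes('tip_b','wrist'): print(np.round(d['box']),round(d['confidence'],2))
snap('top','t3'); top_scan([('tip_b',50)])
p,R=pose()
# view pose over lane
plan([(np.r_[world(-85,45),270],down(LY),400)])
E
```

```text
[462.27722951 149.67589503 147.19833696] [-0.49  0.49  2.2   1.24  1.14 -1.08]
[439. 180. 501. 247.] 0.83
[140. 202. 199. 266.] 0.76
[248. 172. 307. 285.] 0.72
tip_b 0.92 px [211.7 176.1] w [678.9 206.9] size [ 47. 131.] yaw 63.9
tip_b 0.82 px [202.8 242.4] w [492.  228.7] size [55. 58.] yaw 64.1
tip_b 0.71 px [185.9 272.8] w [406.8 274.6] size [ 50. 132.] yaw 72.3
n 7 offset [0.895, 0.007, -0.517] rot [-0.0001, -0.1667, 0.0003] -> [462.3 151.9 270. ]
```

```bash
python3 - <<'E'
from h import *
plan([(*G(-60,110,260,0,0),400),(*G(39,141.5,150,3.2,-30),400)])
E
```

```text
n 7 offset [0.791, -0.534, -0.215] rot [-0.0001, -0.1667, 0.0003] -> [411.8 199.8 241. ]
n 4 offset [0.746, -0.258, 0.896] rot [-0.0023, -0.0833, -0.0087] -> [417.3 294.3 133.5]
```

Emit:
send_rows(offset=[[0.3, -0.1, -0.3], [0.6, -0.3, -0.35], [0.791, -0.534, -0.215], [0.791, -0.534, -0.215], [0.791, -0.534, -0.215], [0.791, -0.534, -0.215], [0.791, -0.534, -0.215], [0.791, -0.534, -0.215]], delta_rot=[[0, -0.025, 0], [0, -0.05, 0], [0, -0.08, 0], [0, -0.11, 0], [0, -0.14, 0], [0, -0.1667, 0], [0, -0.1667, 0], [0, -0.1667, 0]])

```text
time: 29.02
tool_pos: [411.5, 202.1, 240.2]
tcp_rot: [-3.141, 0.0, 1.188]
contact_force: [-1.0, 0.3, -0.2]
grip_width: 61.8
finger_force: 0.0
```

```bash
python3 - <<'E'
from h import *
print(pose()[0],get_obs()['tcp_rot'])
snap('wrist','w12'); K=optics.get_calibration('wrist')
for d in finder.silhouettes('tip_c','wrist')[:3]:
    m=d['region'].astype(np.uint8); q=np.argwhere(m)[:,::-1]; w=pl(q,K,45); c,s,a=cv2.minAreaRect(board(w).astype(np.float32)); print(np.round(d['box']),round(d['confidence'],2),np.round(c,1),np.round(s),round(a,1))
plan([(*G(39,141.5,150,3.2,-30),400),(*G(39,141.5,33,3.2,-30),250)])
E
```

```text
[411.4608963  202.06313775 240.18423699] [-3.14099945e+00  2.46459867e-04  1.18752302e+00]
[318. 120. 386. 178.] 0.98 [-10.8  38.7] [68. 54.] 88.5
[220.  59. 275. 192.] 0.81 [  7.1 146.3] [129.  47.] 5.1
[482.  11. 560. 151.] 0.71 [  49.9 -126.9] [ 71. 128.] 85.2
n 4 offset [0.745, -0.247, 0.889] rot [-0.0024, -0.0835, -0.008] -> [417.1 294.3 133.6]
n 4 offset [0.488, 0.0, 0.845] rot [0.0, 0.0, -0.0] -> [417.2 294.3  16.5]
```

View pics/w12.png

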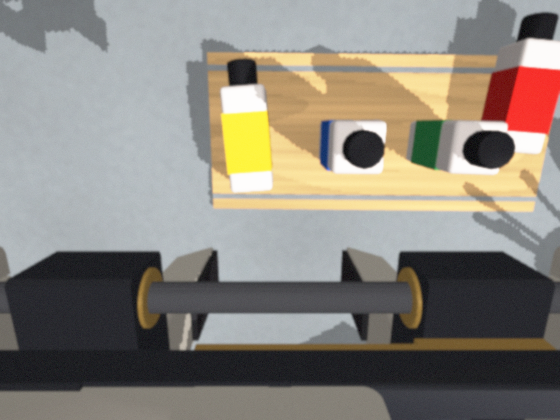

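Blue (cap (363,149)) stands between yellow and green. Yellow's body runs from (243,87) to its foot at (252,188).

```bash
python3 - <<'E'
from h import *
K=optics.get_calibration('wrist')
print(board(pl([[243.5,86.5],[251.5,188.5]],K,50)),board(pl([[363,149]],K,136)),board(pl([[208,53],[213,208]],K,6)))
E
```

```text
[[ 45.34477015 146.82470451]
 [-54.19908511 140.64612699]] [[-7.30493996 48.41902941]] [[ 82.88831179 188.16914125]
 [-86.14913367 190.41129023]]
```

```bash
python3 - <<'E'
from h import *
plan([(*G(38,146,150,3.5,-30),400),(*G(38,146,35,3.5,-30),250)])
E
```

```text
n 4 offset [0.737, -0.284, 0.89] rot [-0.0026, -0.0835, -0.0088] -> [412.7 295.1 133.5]
n 4 offset [0.479, 0.0, 0.829] rot [0.0, 0.0, -0.0] -> [412.7 295.1  18.6]
```

Emit:
send_rows(offset=[[0.3, -0.12, 0.2], [0.6, -0.25, 0.5], [0.737, -0.284, 0.89], [0.737, -0.284, 0.89], [0.737, -0.284, 0.89]], delta_rot=[[-0.001, -0.025, -0.003], [-0.002, -0.05, -0.006], [-0.0026, -0.078, -0.0088], [-0.0026, -0.0835, -0.0088], [-0.0026, -0.0835, -0.0088]])

```text
time: 29.75
tool_pos: [414.4, 293.4, 134.7]
tcp_rot: [3.14, 0.523, 1.237]
contact_force: [-0.1, 0.1, -0.2]
grip_width: 61.3
finger_force: 0.0
```

Emit:
send_rows(offset=[[0.15, 0, 0.26], [0.33, 0, 0.58], [0.43, 0, 0.75], [0.479, 0, 0.829], [0.479, 0, 0.829]], delta_rot=[[0, 0, 0], [0, 0, 0], [0, 0, 0], [0, 0, 0], [0, 0, 0]])

```text
time: 30.38
tool_pos: [415.6, 293.8, 22.2]
tcp_rot: [3.136, 0.52, 1.234]
contact_force: [-0.4, 0.9, 0.4]
grip_width: 61.6
finger_force: 0.0
```

Emit:
send_rows(offset=[[0, 0, 0], [0, 0, 0], [0, 0, 0], [0, 0, 0], [0, 0, 0]], delta_rot=[[0, 0, 0], [0, 0, 0], [0, 0, 0], [0, 0, 0], [0, 0, 0]], grip=0.25)

```text
time: 31.0
tool_pos: [414.5, 294.4, 20.5]
tcp_rot: [3.138, 0.524, 1.236]
contact_force: [-1.1, 1.0, 7.4]
grip_width: 43.7
finger_force: 29.9
```

```bash
python3 - <<'E'
from h import *
p,R=pose();g=p-19*R.apply([0,0,1]);print(p,'grasp',board(g[None,:2]),g[2],get_obs()['tcp_rot'],get_obs()['grip_width'],get_obs()['contact_force'])
plan([(*G(36,146,150,3.5,-28),300),(*G(-8,144,150,-12,58),400)])
E
```

```text
[414.53374885 294.37277915  20.52692481] grasp [[ 38.04298142 144.08316703]] 36.976452245760576 [3.13779211 0.52410765 1.23646901] 43.71401794577269 [-1.13395227  1.00615336  7.42697115]
n 4 offset [-0.48, -0.014, -0.808] rot [0.0003, 0.0056, -0.0006] -> [412.2 293.8 133.3]
n 8 offset [-0.145, 0.026, 0.024] rot [-0.0105, 0.2029, 0.0391] -> [409.7 276.9 138.9]
n 2 offset [-0.01, 0.01, -0.022] rot [-0.0018, 0.0345, 0.0066] -> [409.2 274.  139.9]
```

```bash
python3 - <<'E'
from h import *
plan([(*G(-16,144,150,-12,60),400),(*G(-16,144,112,-12,60),400)],G(36,146,150,3.5,-28))
E
```

```text
n 8 offset [-0.191, 0.022, 0.044] rot [-0.011, 0.203, 0.0382] -> [407.3 271.4 139.3]
n 2 offset [-0.018, 0.014, -0.032] rot [-0.0021, 0.0398, 0.0075] -> [406.4 267.  140.5]
n 1 offset [-0.274, -0.0, 0.158] rot [-0.0, 0.0, 0.0] -> [406.4 266.9 102.6]
```

Emit:
send_rows(offset=[[-0.1, -0.01, -0.17], [-0.25, -0.01, -0.42], [-0.42, -0.014, -0.7], [-0.48, -0.014, -0.808], [-0.48, -0.014, -0.808]], delta_rot=[[0, 0, 0], [0, 0, 0], [0, 0.003, 0], [0, 0.0056, -0.0006], [0, 0.0056, -0.0006]])

```text
time: 31.62
tool_pos: [412.4, 293.6, 132.6]
tcp_rot: [3.14, 0.488, 1.241]
contact_force: [0.2, -0.0, -2.8]
grip_width: 44.1
finger_force: 29.9
```

Emit:
send_rows(offset=[[-0.03, 0, 0], [-0.05, 0, 0], [-0.08, 0.005, 0.01], [-0.1, 0.01, 0.02], [-0.13, 0.015, 0.03], [-0.16, 0.02, 0.04], [-0.19, 0.022, 0.044], [-0.19, 0.022, 0.044]], delta_rot=[[-0.0014, 0.026, 0.005], [-0.0028, 0.052, 0.01], [-0.0042, 0.078, 0.015], [-0.0056, 0.104, 0.02], [-0.007, 0.13, 0.025], [-0.0085, 0.156, 0.03], [-0.01, 0.182, 0.034], [-0.011, 0.203, 0.038]])

```text
time: 32.62
tool_pos: [398.4, 278.7, 133.4]
tcp_rot: [3.133, -0.623, 1.073]
contact_force: [-0.3, 0.2, -2.1]
grip_width: 44.0
finger_force: 29.9
```

```bash
python3 - <<'E'
from h import *
p,R=pose();print(p,get_obs()['tcp_rot'],get_obs()['joint_positions'].round(2),get_obs()['grip_width'],get_obs()['finger_force'])
plan([(*G(-16,144,150,-12,60),400),(*G(-16,144,112,-12,60),400)])
E
```

```text
[398.41768915 278.68687543 133.44329653] [ 3.13310205 -0.62300587  1.07256379] [ 0.13  0.23  2.23  1.09  0.55 -0.29] 44.00982287172027 29.931422173976898
n 3 offset [-0.01, 0.106, -0.078] rot [-0.0108, 0.0674, 0.0113] -> [406.4 266.9 140.4]
n 1 offset [-0.274, -0.0, 0.158] rot [-0.0, 0.0, -0.0] -> [406.4 266.9 102.5]
```

Emit:
send_rows(offset=[[0, 0.05, -0.04], [-0.01, 0.106, -0.078], [-0.01, 0.106, -0.078], [-0.01, 0.106, -0.078], [-0.01, 0.106, -0.078], [-0.01, 0.106, -0.078]], delta_rot=[[-0.004, 0.025, 0.004], [-0.008, 0.05, 0.008], [-0.0108, 0.0674, 0.0113], [-0.0108, 0.0674, 0.0113], [-0.0108, 0.0674, 0.0113], [-0.0108, 0.0674, 0.0113]])

```text
time: 33.38
tool_pos: [407.2, 267.8, 141.2]
tcp_rot: [-3.14, -1.044, 0.972]
contact_force: [-0.5, 0.1, -0.8]
grip_width: 44.1
finger_force: 29.9
```

```bash
python3 - <<'E'
from h import *
p,R=pose();print(p,get_obs()['tcp_rot'],get_obs()['joint_positions'].round(2),get_obs()['grip_width'],get_obs()['finger_force'])
plan([(*G(-16,144,108,-12,61),200)])
plan([(*G(-16,144,100,-12,61),50)],G(-16,144,108,-12,61))
E
```

```text
[407.20052109 267.78474184 141.20345963] [-3.14039902 -1.04445065  0.97167141] [-0.14  0.43  2.5   1.9   0.97 -1.35] 44.088874718694505 29.929473996162415
n 2 offset [-0.31, -0.002, 0.17] rot [-0.0004, 0.0032, 0.0001] -> [406.4 267.1  98.8]
n 2 offset [-0.058, -0.0, 0.032] rot [0.0, 0.0, 0.0] -> [406.4 267.1  90.8]
```

Emit:
send_rows(offset=[[-0.1, 0, 0.055], [-0.2, 0, 0.11], [-0.28, -0.002, 0.15], [-0.31, -0.002, 0.17], [-0.31, -0.002, 0.17]], delta_rot=[[0, 0.001, 0], [0, 0.002, 0], [0, 0.003, 0], [0, 0.003, 0], [0, 0.003, 0]])

```text
time: 34.0
tool_pos: [407.0, 267.4, 99.8]
tcp_rot: [3.137, -1.066, 0.977]
contact_force: [-1.2, -1.0, -2.6]
grip_width: 43.7
finger_force: 29.9
```

Emit:
send_rows(offset=[[-0.015, 0, 0.008], [-0.029, 0, 0.016], [-0.036, 0, 0.02], [-0.036, 0, 0.02]], delta_rot=[[0, 0, 0], [0, 0, 0], [0, 0, 0], [0, 0, 0]])

```text
time: 34.5
tool_pos: [407.0, 266.9, 94.6]
tcp_rot: [3.137, -1.066, 0.975]
contact_force: [-0.0, -0.2, -1.5]
grip_width: 44.1
finger_force: 29.9
```

```bash
python3 - <<'E'
from h import *
p,R=pose();g=p-19*R.apply([0,0,1]);print(p,'grasp',board(g[None,:2]),g[2],get_obs()['tcp_rot'],get_obs()['contact_force'],get_obs()['joint_positions'].round(2))
E
```

```text
[407.03053321 266.89171754  94.62561579] grasp [[-15.98234586 143.39768804]] 103.80872491455153 [ 3.13738999 -1.06634658  0.97510425] [-0.01723027 -0.18379549 -1.46212306] [-0.16  0.65  2.54  2.04  1.09 -1.63]
```

Emit:
send_rows(offset=[[-0.007, 0, 0.004], [-0.015, 0, 0.008], [-0.015, 0, 0.008]], delta_rot=[[0, 0, 0], [0, 0, 0], [0, 0, 0]])

```text
time: 34.88
tool_pos: [407.1, 267.0, 92.9]
tcp_rot: [3.137, -1.067, 0.976]
contact_force: [-0.8, -0.2, 2.2]
grip_width: 44.3
finger_force: 29.9
```

Emit:
send_rows(offset=[[-0.007, 0, 0.004], [-0.011, 0, 0.006], [-0.011, 0, 0.006]], delta_rot=[[0, 0, 0], [0, 0, 0], [0, 0, 0]])

```text
time: 35.25
tool_pos: [407.1, 267.5, 92.6]
tcp_rot: [3.135, -1.071, 0.978]
contact_force: [-2.4, -0.7, 9.8]
grip_width: 43.7
finger_force: 30.0
```

Emit:
send_rows(offset=[[0, 0, 0], [0, 0, 0], [0, 0, 0], [0, 0, 0], [0, 0, 0]], delta_rot=[[0, 0, 0], [0, 0, 0], [0, 0, 0], [0, 0, 0], [0, 0, 0]], grip=0.67)

```text
time: 35.88
tool_pos: [407.0, 266.9, 91.1]
tcp_rot: [3.137, -1.066, 0.975]
contact_force: [0.0, -0.5, -0.9]
grip_width: 61.6
finger_force: 0.0
```

Emit:
send_rows(offset=[[0, 0, -0.1], [0, 0, -0.3], [0, 0, -0.6], [0, 0, -0.8], [0, 0, -0.8]], delta_rot=[[0, 0, 0], [0, 0, 0], [0, 0, 0], [0, 0, 0], [0, 0, 0]])

```text
time: 36.5
tool_pos: [360.2, 196.2, 138.0]
tcp_rot: [3.133, -1.067, 0.975]
contact_force: [1.3, -0.5, -0.3]
grip_width: 61.8
finger_force: 0.0
```

```bash
python3 - <<'E'
from h import *
p,R=pose();print(p,get_obs()['tcp_rot'],get_obs()['joint_positions'].round(2))
plan([(*G(-130,20,250,-6,20),400)])
plan([(*G(-55,-110,250,0,0),400)],G(-130,20,250,-6,20))
E
```

```text
[360.2097269  196.24072395 137.96089998] [ 3.13348025 -1.06653237  0.97489862] [-0.54  0.48  2.66  1.63  1.07 -1.57]
n 4 offset [0.528, 0.983, -0.377] rot [0.0098, -0.0942, -0.0106] -> [452.  122.1 215.8]
n 1 offset [0.031, 0.205, -0.136] rot [0.002, -0.0198, -0.0022] -> [471.3 106.5 232.1]
n 3 offset [0.618, 0.983, 0.235] rot [0.0028, -0.0539, -0.016] -> [612.9 120.1 231. ]
n 1 offset [0.017, 0.031, 0.0] rot [0.0001, -0.0016, -0.0005] -> [617.1 120.6 231. ]
```

Emit:
send_rows(offset=[[0.2, 0.15, -0.05], [0.4, 0.4, -0.2], [0.528, 0.7, -0.377], [0.528, 0.983, -0.377], [0.528, 0.983, -0.377]], delta_rot=[[0.002, -0.02, -0.002], [0.004, -0.04, -0.005], [0.006, -0.065, -0.007], [0.0098, -0.094, -0.0106], [0.0098, -0.094, -0.0106]])

```text
time: 37.12
tool_pos: [442.9, 133.4, 208.7]
tcp_rot: [-3.125, -0.59, 1.062]
contact_force: [-0.4, 0.0, -0.7]
grip_width: 61.3
finger_force: 0.0
```

```bash
python3 - <<'E'
from h import *
p,R=pose();print(p,get_obs()['tcp_rot'],get_obs()['joint_positions'].round(2))
plan([(*G(-60,-100,260,0,0),400)])
E
```

```text
[442.92137652 133.36097906 208.69938798] [-3.12461798 -0.58959527  1.06212157] [-0.28  0.13  2.04  0.72  0.98 -0.19]
n 3 offset [0.488, 0.983, 0.054] rot [0.0023, -0.0743, -0.0138] -> [571.8 122.6 234.2]
n 1 offset [0.098, 0.27, -0.044] rot [0.0006, -0.0196, -0.0036] -> [605.9 119.7 241. ]
```

Emit:
send_rows(offset=[[0.488, 0.983, 0.054], [0.488, 0.983, 0.054], [0.488, 0.983, 0.054], [0.488, 0.983, 0.054]], delta_rot=[[0.0023, -0.0743, -0.0138], [0.0023, -0.0743, -0.0138], [0.0023, -0.0743, -0.0138], [0.0023, -0.0743, -0.0138]])

```text
time: 37.62
tool_pos: [571.9, 125.7, 232.4]
tcp_rot: [3.141, -0.127, 1.162]
contact_force: [0.4, 1.0, 0.3]
grip_width: 61.2
finger_force: 0.0
```

Emit:
send_rows(offset=[[0.098, 0.27, -0.044], [0.098, 0.27, -0.044], [0.098, 0.27, -0.044]], delta_rot=[[0, -0.0196, -0.0036], [0, -0.0196, -0.0036], [0, -0.0196, -0.0036]])

```text
time: 38.0
tool_pos: [603.8, 119.2, 239.5]
tcp_rot: [3.14, -0.004, 1.179]
contact_force: [-0.1, -0.6, -1.0]
grip_width: 62.0
finger_force: 0.0
```

```bash
python3 - <<'E'
from h import *
print(pose()[0],get_obs()['tcp_rot'])
snap('wrist','w13'); snap('top','t4')
top_scan([('tip_a',50)])
E
```

```text
[603.76674347 119.2084013  239.54819683] [ 3.14031904 -0.00437885  1.17936936]
tip_a 0.64 px [179.6 275.8] w [398.3 291.8] size [27. 48.] yaw 5.9
tip_a 0.52 px [203.7 243. ] w [490.3 226.1] size [50. 53.] yaw 68.8
```

View pics/w13.png

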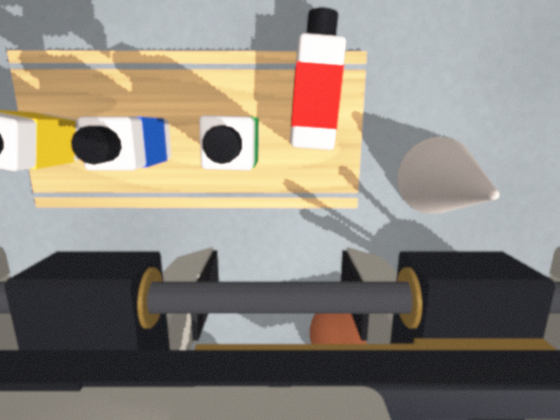

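Yellow stands at left, with blue and green beside it. Red lies from foot (313,147) to body end (322,36), and the cone's apex is at (493,194).

```bash
python3 - <<'E'
from h import *
K=optics.get_calibration('wrist')
w=pl([[322,36],[313,147]],K,50); b=board(w); print(b,np.degrees(np.arctan2(*(b[0]-b[1])[::-1])))
print('stand',board(pl([[222,144]],K,136)),'blue',board(pl([[97,145]],K,136)),'cone apex',board(pl([[494,194]],K,117)),'edge',board(pl([[366,53],[357,207]],K,6)))
E
```

```text
[[  88.55658298 -138.85796682]
 [ -13.11752711 -133.04667332]] -3.27124302985865
stand [[ -5.62892039 -55.30244621]] blue [[-6.35957419 39.35924947]] cone apex [[ -48.13073765 -280.51580451]] edge [[  82.32998551 -191.34836864]
 [ -85.91302945 -191.62816181]]
```

```bash
python3 - <<'E'
from h import *
plan([(*G(66,-137.5,150,-3.3,-10),400),(*G(66,-137.5,33,-3.3,-10),250)])
E
```

```text
n 4 offset [0.983, 0.299, 0.872] rot [0.0013, -0.027, 0.0084] -> [683.  213.9 136.8]
n 1 offset [0.06, 0.013, 0.036] rot [0.0001, -0.0014, 0.0004] -> [687.2 219.  131.3]
n 4 offset [0.169, -0.0, 0.96] rot [-0.0, -0.0, 0.0] -> [687.2 218.9  14.3]
```

Emit:
send_rows(offset=[[0.983, 0.299, 0.3], [0.983, 0.299, 0.6], [0.983, 0.299, 0.87], [0.983, 0.299, 0.87], [0.983, 0.299, 0.87]], delta_rot=[[0.001, -0.027, 0.0084], [0.001, -0.027, 0.0084], [0.001, -0.027, 0.0084], [0.001, -0.027, 0.0084], [0.001, -0.027, 0.0084]])

```text
time: 38.78
tool_pos: [684.4, 213.3, 139.1]
tcp_rot: [3.137, 0.165, 1.124]
contact_force: [0.7, -1.3, 1.0]
grip_width: 61.4
finger_force: 0.0
```

```bash
python3 - <<'E'
from h import *
print(pose()[0],get_obs()['tcp_rot'],get_obs()['joint_positions'].round(2))
snap('wrist','w14')
plan([(*G(66,-137.5,140,-3.3,-10),400)]);plan([(*G(66,-137.5,33,-3.3,-10),250)])
E
```

```text
[684.44307292 213.30407899 139.09179598] [3.13717218 0.16505745 1.12408208] [ 0.25  0.85  0.87 -0.13  1.52  0.71]
n 1 offset [0.076, -0.005, 0.147] rot [0.001, -0.0017, 0.0002] -> [687.1 219.  121.2]
n 4 offset [0.212, -0.009, 0.983] rot [0.001, -0.0016, 0.0002] -> [687.1 218.7  19.6]
n 1 offset [0.01, -0.001, 0.043] rot [-0.0, -0.0001, -0.0] -> [687.1 219.   14.3]
```

Emit:
send_rows(offset=[[0.06, 0, 0.3], [0.14, -0.005, 0.65], [0.19, -0.009, 0.88], [0.212, -0.009, 0.985], [0.212, -0.009, 0.985], [0.212, -0.009, 0.985]], delta_rot=[[0.001, -0.001, 0], [0.001, -0.0016, 0], [0.001, -0.0016, 0], [0.001, -0.0016, 0], [0.001, -0.0016, 0], [0.001, -0.0016, 0]])

```text
time: 39.58
tool_pos: [687.1, 219.4, 18.5]
tcp_rot: [-3.141, 0.174, 1.124]
contact_force: [-0.8, 0.1, 0.5]
grip_width: 61.6
finger_force: 0.0
```

Emit:
send_rows(offset=[[0.005, 0, 0.03], [0.005, 0, 0.03], [0.005, 0, 0.03], [0.005, 0, 0.03], [0.005, 0, 0.03]], delta_rot=[[0, 0, 0], [0, 0, 0], [0, 0, 0], [0, 0, 0], [0, 0, 0]], grip=0.25)

```text
time: 40.2
tool_pos: [685.9, 219.4, 12.5]
tcp_rot: [-3.138, 0.176, 1.125]
contact_force: [0.1, -0.3, 2.0]
grip_width: 44.3
finger_force: 30.0
```

```bash
python3 - <<'E'
from h import *
p,R=pose();g=p-19*R.apply([0,0,1]);print(p,'grasp',board(g[None,:2]),g[2],get_obs()['tcp_rot'],get_obs()['grip_width'],get_obs()['contact_force'])
plan([(*G(60,-138,150,-3.3,-8),300),(*G(-8,-142,150,0,50),400),(*G(-8,-142,150,0,80),400),(*G(-8,-142,100,0,80),400)])
E
```

```text
[685.9243826  219.38158645  12.54607842] grasp [[  65.96767553 -136.26035535]] 31.25084390891491 [-3.13839012  0.17648792  1.12511251] 44.28668948258029 [ 0.07677155 -0.25844062  2.00179768]
n 4 offset [-0.216, 0.015, -0.966] rot [-0.0004, 0.0059, 0.0004] -> [685.7 213.8 131.2]
n 7 offset [-0.424, 0.058, 0.004] rot [0.0034, 0.161, -0.0089] -> [670.1 165.3 137.8]
n 4 offset [0.079, 0.0, -0.021] rot [-0.0, 0.0834, -0.0] -> [671.6 169.1 146.7]
n 1 offset [-0.41, 0.0, 0.072] rot [0.0, -0.0, -0.0] -> [671.6 169.1  96.7]
```

Emit:
send_rows(offset=[[-0.05, 0, -0.2], [-0.12, 0, -0.5], [-0.18, 0.01, -0.8], [-0.216, 0.015, -0.966], [-0.216, 0.015, -0.966]], delta_rot=[[0, 0, 0], [0, 0, 0], [0, 0.003, 0], [0, 0.006, 0], [0, 0.006, 0]])

```text
time: 40.83
tool_pos: [686.1, 213.6, 132.2]
tcp_rot: [-3.14, 0.137, 1.124]
contact_force: [0.8, 0.1, -2.5]
grip_width: 44.2
finger_force: 30.0
```

Emit:
send_rows(offset=[[-0.06, 0.01, 0], [-0.12, 0.02, 0], [-0.18, 0.03, 0], [-0.24, 0.04, 0], [-0.3, 0.05, 0], [-0.36, 0.055, 0], [-0.424, 0.058, 0.004], [-0.424, 0.058, 0.004]], delta_rot=[[0, 0.022, -0.001], [0.001, 0.045, -0.002], [0.0015, 0.068, -0.004], [0.002, 0.092, -0.005], [0.0025, 0.115, -0.006], [0.003, 0.138, -0.008], [0.0034, 0.161, -0.009], [0.0034, 0.161, -0.009]])

```text
time: 41.82
tool_pos: [668.2, 163.2, 133.1]
tcp_rot: [-3.123, -0.87, 1.165]
contact_force: [-0.8, 0.3, -1.7]
grip_width: 44.0
finger_force: 30.0
```

```bash
python3 - <<'E'
from h import *
p,R=pose();print(p,get_obs()['tcp_rot'],get_obs()['joint_positions'].round(2),get_obs()['grip_width'],get_obs()['finger_force'])
plan([(*G(-8,-142,150,0,80),400),(*G(-8,-142,100,0,80),400)])
E
```

```text
[668.20242817 163.23323676 133.11266267] [-3.12345421 -0.87004721  1.16467563] [-0.24  0.67  1.6   1.06  1.05 -0.49] 44.040544892263384 29.984824061393738
n 4 offset [0.123, 0.007, -0.03] rot [-0.0006, 0.0837, -0.0018] -> [671.7 169.1 146.7]
n 2 offset [-0.41, -0.0, 0.072] rot [-0.0, 0.0, 0.0] -> [671.7 169.1  96.8]
```

Emit:
send_rows(offset=[[0.03, 0, 0], [0.06, 0, -0.01], [0.09, 0.005, -0.02], [0.123, 0.007, -0.03], [0.123, 0.007, -0.03], [0.123, 0.007, -0.03]], delta_rot=[[0, 0.021, 0], [0, 0.042, -0.001], [0, 0.063, -0.001], [0, 0.0837, -0.0018], [0, 0.0837, -0.0018], [0, 0.0837, -0.0018]])

```text
time: 42.58
tool_pos: [673.3, 172.1, 150.9]
tcp_rot: [3.105, -1.395, 1.225]
contact_force: [0.3, 0.3, -2.7]
grip_width: 44.1
finger_force: 30.0
```

```bash
python3 - <<'E'
from h import *
p,R=pose();print(p,get_obs()['tcp_rot'],get_obs()['joint_positions'].round(2),get_obs()['grip_width'],get_obs()['finger_force'])
plan([(*G(-8,-142,96,0,80),200)]);plan([(*G(-8,-142,89,0,80),200)],G(-8,-142,96,0,80))
im=snap('scene','s4')
cv2.imwrite('pics/s4.png',cv2.resize(im[100:300,230:450,::-1],None,fx=2.7,fy=2.7,interpolation=cv2.INTER_CUBIC))
E
```

```text
[673.3439822  172.11039918 150.86054517] [ 3.10511191 -1.39523417  1.22527525] [-0.34  0.88  1.67  1.5   1.4  -0.97] 44.06148449231393 29.986107051372528
n 3 offset [-0.482, -0.007, 0.056] rot [-0.0013, 0.0001, 0.0013] -> [671.6 169.1  92.7]
n 1 offset [-0.057, 0.0, 0.01] rot [0.0, 0.0, 0.0] -> [671.7 169.1  85.8]
```

View pics/s4.png

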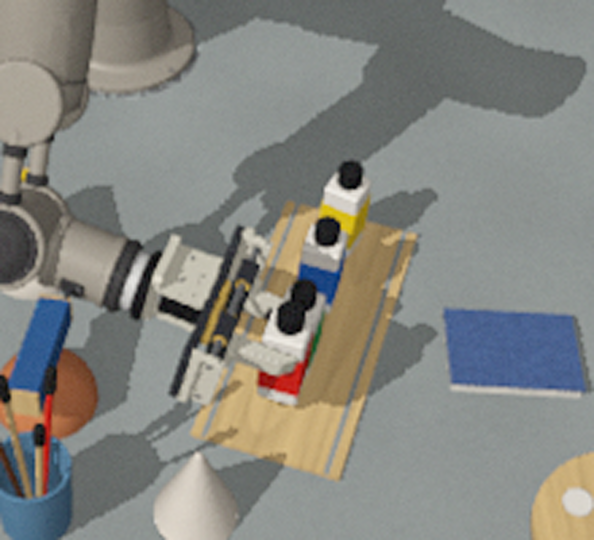

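Red hangs upright at its spot, with yellow, blue and green standing in the row. Before lowering I'll check that the wrist clears the blue bar.

```bash
cat > kin.py <<'E'
from h import *
from scipy.optimize import least_squares
D=[([-1.381,.343,1.525,0,1.275,-.146],[172.9,-495.2,226],[-3.14,0,.336]),
([-.813,.271,1.617,0,1.253,1.215],[386.6,-297.5,229.8],[-3.1415,0,-.457]),
([-.566,.613,1.073,0,1.459,.541],[599.5,-290.8,229.2],[-3.139,.002,.463]),
([-.452,.206,1.824,0,1.1055,1.0176],[415.7,-117,190.3],[3.138,-.005,.102]),
([.111,.296,1.388,0,1.461,.507],[506.9,133.3,299.6],[-3.138,.002,1.175]),
([-.22,.52,2.13,1.42,1.0,-.99],[497.5,238.9,135.5],[-3.139,-1.006,1.18]),
([.49,.77,1.13,-.29,1.66,1.0],[509.5,256.5,140],[3.134,.514,1.099]),
([-.16,.65,2.54,2.04,1.09,-1.63],[407,266.9,94.6],[3.137,-1.066,.975]),
([.25,.85,.87,-.13,1.52,.71],[684.4,213.3,139.1],[3.137,.165,1.124]),
([-.34,.88,1.67,1.5,1.4,-.97],[673.3,172.1,150.9],[3.105,-1.395,1.225])]
def P(q,k):
    a,L2,L3,e,d,lat,dt=k; s=q[1]+q[2]
    r=a+L2*np.sin(q[1])+L3*np.sin(s)+e*np.cos(s); z=d+L2*np.cos(q[1])+L3*np.cos(s)-e*np.sin(s)
    return np.array([r*np.cos(q[0])-lat*np.sin(q[0]),r*np.sin(q[0])+lat*np.cos(q[0]),z])
def res(k): return np.concatenate([P(q,k)+k[6]*Ro.from_euler('xyz',r).apply([0,0,1])-t for q,t,r in D])
s=least_squares(res,[0,350,350,0,300,76,250]); k=s.x; print(k.round(1),np.abs(s.fun).reshape(-1,3).max(0).round(1))
if __name__=='__main__':
    q=get_obs()['joint_positions']; print('wrist centre',P(q,k).round(0))
    for p in [(-8,-142,89,0,80),(-8,-142,89,0,65)]:
        t,R=G(*p); print('at place',(t-k[6]*R.apply([0,0,1])).round(0))
E
python3 kin.py
```

```text
[  0.9 506.4 378.8  47.6 222.1  76.8 317. ] [1.  2.1 2.6]
wrist centre [ 556. -118.  206.]
at place [ 553. -120.  141.]
at place [562. -98. 215.]
```

```bash
python3 - <<'E'
from h import *
plan([(*G(-10,-142,120,0,70),300),(*G(-10,-142,93,0,70),100)])
E
```

```text
n 2 offset [-0.321, -0.008, 0.004] rot [-0.0011, -0.0278, 0.0016] -> [670.5 166.5 113.5]
n 3 offset [-0.212, 0.001, 0.077] rot [-0.0, 0.0, -0.0] -> [670.6 166.4  86.5]
```

Emit:
send_rows(offset=[[0, 0, 0], [-0.1, 0, 0], [-0.2, 0, 0], [-0.321, -0.008, 0.004], [-0.321, -0.008, 0.004]], delta_rot=[[0, -0.014, 0], [-0.001, -0.0278, 0.0016], [-0.001, -0.0278, 0.0016], [-0.001, -0.0278, 0.0016], [-0.001, -0.0278, 0.0016]])

```text
time: 43.25
tool_pos: [669.7, 165.7, 110.8]
tcp_rot: [-3.126, -1.224, 1.164]
contact_force: [-0.3, -0.4, -2.5]
grip_width: 43.6
finger_force: 30.0
```

Emit:
send_rows(offset=[[-0.07, 0, 0.025], [-0.14, 0, 0.05], [-0.2, 0, 0.073], [-0.2, 0, 0.073]], delta_rot=[[0, 0, 0], [0, 0, 0], [0, 0, 0], [0, 0, 0]])

```text
time: 43.75
tool_pos: [670.2, 165.9, 86.6]
tcp_rot: [-3.134, -1.224, 1.171]
contact_force: [0.6, 0.5, -2.7]
grip_width: 43.9
finger_force: 30.0
```

```bash
python3 - <<'E'
from h import *
p,R=pose();g=p-19*R.apply([0,0,1]);print(p,'grasp',board(g[None,:2]),g[2],get_obs()['tcp_rot'],get_obs()['contact_force'],get_obs()['joint_positions'].round(2))
E
```

```text
[670.2458281  165.93306159  86.61786656] grasp [[ -10.62036803 -141.88257205]] 93.0718942534083 [-3.13396265 -1.22420314  1.17135812] [ 0.63543262  0.4878952  -2.74711901] [-0.33  0.9   1.67  1.43  1.25 -0.96]
```

Emit:
send_rows(offset=[[-0.008, 0, 0.003], [-0.016, 0, 0.006], [-0.024, 0, 0.009], [-0.031, 0, 0.0114]], delta_rot=[[0, 0, 0], [0, 0, 0], [0, 0, 0], [0, 0, 0]])

```text
time: 44.25
tool_pos: [670.5, 165.8, 83.6]
tcp_rot: [-3.139, -1.224, 1.176]
contact_force: [-0.5, -0.3, -2.2]
grip_width: 44.0
finger_force: 30.0
```

Emit:
send_rows(offset=[[-0.006, 0, 0.002], [-0.012, 0, 0.004], [-0.012, 0, 0.004]], delta_rot=[[0, 0, 0], [0, 0, 0], [0, 0, 0]])

```text
time: 44.62
tool_pos: [670.5, 165.8, 83.4]
tcp_rot: [-3.14, -1.227, 1.178]
contact_force: [-4.3, -2.7, 5.8]
grip_width: 44.0
finger_force: 30.0
```

Emit:
send_rows(offset=[[-0.006, 0, 0.002], [-0.012, 0, 0.004], [-0.012, 0, 0.004]], delta_rot=[[0, 0, 0], [0, 0, 0], [0, 0, 0]])

```text
time: 45.0
tool_pos: [670.6, 165.8, 83.4]
tcp_rot: [3.141, -1.229, 1.18]
contact_force: [-6.8, -5.5, 13.6]
grip_width: 43.6
finger_force: 30.0
```

Emit:
send_rows(offset=[[-0.006, 0, 0.002], [-0.012, 0, 0.004], [-0.012, 0, 0.004]], delta_rot=[[0, 0, 0], [0, 0, 0], [0, 0, 0]])

```text
time: 45.38
tool_pos: [670.7, 165.9, 83.3]
tcp_rot: [3.138, -1.231, 1.183]
contact_force: [-9.5, -5.1, 17.2]
grip_width: 44.0
finger_force: 30.0
```

Emit:
send_rows(offset=[[0, 0, 0], [0, 0, 0], [0, 0, 0], [0, 0, 0], [0, 0, 0]], delta_rot=[[0, 0, 0], [0, 0, 0], [0, 0, 0], [0, 0, 0], [0, 0, 0]], grip=0.62)

```text
time: 46.0
tool_pos: [670.4, 165.8, 78.8]
tcp_rot: [-3.137, -1.224, 1.174]
contact_force: [-0.4, -0.4, 0.2]
grip_width: 56.9
finger_force: 0.0
```

```bash
python3 - <<'E'
from h import *
p,R=pose();print(p,get_obs()['contact_force'],get_obs()['grip_width'])
im=snap('scene','s5')
cv2.imwrite('pics/s5.png',cv2.resize(im[130:300,200:400,::-1],None,fx=3.4,fy=3.4,interpolation=cv2.INTER_CUBIC))
E
```

```text
[670.41620434 165.795558    78.77331966] [-0.3911553  -0.42956502  0.20081553] 56.87076631164629
```

View pics/s5.png

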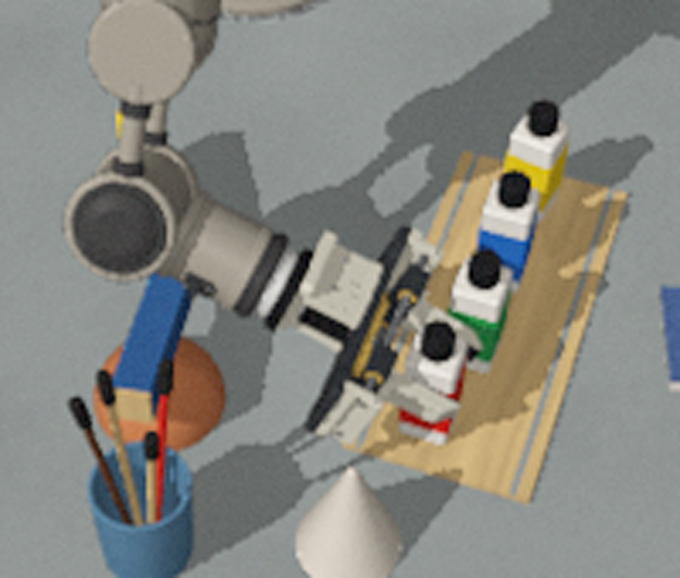

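Red stands and the fingers are open. The wrist is above the blue bar, so I'll retreat back and up.

Emit:
send_rows(offset=[[0.05, 0, -0.08], [0.15, 0, -0.25], [0.3, 0, -0.5], [0.45, 0, -0.75], [0.45, 0, -0.75]], delta_rot=[[0, 0, 0], [0, 0, 0], [0, 0, 0], [0, 0, 0], [0, 0, 0]])

```text
time: 46.68
tool_pos: [645.9, 101.8, 163.5]
tcp_rot: [3.129, -1.224, 1.187]
contact_force: [0.1, -0.0, 0.7]
grip_width: 57.1
finger_force: 0.0
```

```bash
python3 - <<'E'
from kin import *
p,R=pose();print(p,get_obs()['joint_positions'].round(2),'wrist',P(get_obs()['joint_positions'],k).round())
plan([((530,60,260),down(LY,.4)),((500,-60,290),down(.8,0))])
E
```

```text
[  0.9 506.4 378.8  47.6 222.1  76.8 317. ] [1.  2.1 2.6]
[645.94560997 101.79017787 163.48406333] [-0.45  0.75  1.7   1.3   1.34 -0.86] wrist [ 530. -174.  271.]
n 5 offset [0.524, -0.754, -0.926] rot [0.001, -0.1312, 0.0] -> [530.  60. 260.]
n 4 offset [-0.842, 0.15, -0.628] rot [-0.0121, -0.0629, 0.0597] -> [500.1 -60.  290.1]
```

Emit:
send_rows(offset=[[0.2, -0.15, -0.4], [0.4, -0.4, -0.7], [0.524, -0.754, -0.926], [0.524, -0.754, -0.926], [0.524, -0.754, -0.926], [0.524, -0.754, -0.926]], delta_rot=[[0, -0.022, 0], [0, -0.05, 0], [0, -0.08, 0], [0, -0.105, 0], [0, -0.1312, 0], [0, -0.1312, 0]])

```text
time: 47.42
tool_pos: [530.2, 64.1, 258.7]
tcp_rot: [3.139, -0.401, 1.184]
contact_force: [0.5, -0.0, 0.2]
grip_width: 56.8
finger_force: 0.0
```

```bash
python3 - <<'E'
from kin import *
p,R=pose();print(p,get_obs()['joint_positions'].round(2))
plan([((480,-60,270),down(.6,0)),((405,-390,270),down(0,0))])
snap('top','t5'); top_scan([('tip_a',50),('bar_blue',96)])
E
```

```text
[  0.9 506.4 378.8  47.6 222.1  76.8 317. ] [1.  2.1 2.6]
[530.17856559  64.08868371 258.68884347] [-0.26  0.26  1.62  0.42  1.24 -0.01]
n 5 offset [-0.983, 0.004, -0.518] rot [-0.0181, -0.0616, 0.0909] -> [480.4 -59.1 269.9]
n 1 offset [-0.007, 0.005, -0.001] rot [-0.0001, -0.0004, 0.0007] -> [480.  -60.  270.1]
n 4 offset [-0.983, 0.911, -0.0] rot [-0.0, -0.0, 0.0454] -> [ 444.4 -216.9  270. ]
n 3 offset [-0.587, 0.983, -0.0] rot [-0.0, 0.0, 0.0388] -> [ 413.9 -350.8  270. ]
n 1 offset [-0.097, 0.32, -0.0] rot [-0.0, 0.0, 0.0113] -> [ 405. -390.  270.]
tip_a 0.87 px [188.7 274.2] w [403.1 266.5] size [62. 58.] yaw 147.1
tip_a 0.84 px [202.6 242.3] w [492.2 229.3] size [50. 54.] yaw 64.1
tip_a 0.7 px [233.8 182.4] w [661.5 144.2] size [48. 58.] yaw 63.9
bar_blue 0.58 px [321.7 197.6] w [ 617.  -100.5] size [141.  40.] yaw 165.5
```

Emit:
send_rows(offset=[[-0.98, 0.004, -0.518], [-0.98, 0.004, -0.518], [-0.98, 0.004, -0.518], [-0.98, 0.004, -0.518], [-0.98, 0.004, -0.518], [-0.98, 0.004, -0.518]], delta_rot=[[-0.0036, -0.012, 0.018], [-0.0072, -0.024, 0.036], [-0.0108, -0.037, 0.054], [-0.0145, -0.049, 0.073], [-0.0181, -0.0616, 0.091], [-0.0181, -0.0616, 0.091]])

```text
time: 48.32
tool_pos: [479.4, -60.3, 267.4]
tcp_rot: [-3.135, 0.0, 0.601]
contact_force: [1.1, 0.1, -0.5]
grip_width: 57.2
finger_force: 0.0
```

Emit:
send_rows(offset=[[-0.98, 0.91, 0], [-0.98, 0.91, 0], [-0.98, 0.91, 0], [-0.98, 0.91, 0]], delta_rot=[[0, 0, 0.0454], [0, 0, 0.0454], [0, 0, 0.0454], [0, 0, 0.0454]])

```text
time: 48.82
tool_pos: [442.7, -219.5, 267.3]
tcp_rot: [-3.135, 0.0, 0.312]
contact_force: [0.4, 0.5, 0.8]
grip_width: 57.0
finger_force: 0.0
```

Emit:
send_rows(offset=[[-0.587, 0.98, 0], [-0.587, 0.98, 0], [-0.587, 0.98, 0], [-0.587, 0.98, 0]], delta_rot=[[0, 0, 0.05], [0, 0, 0.05], [0, 0, 0.05], [0, 0, 0.05]])

```text
time: 49.32
tool_pos: [413.2, -350.3, 267.3]
tcp_rot: [-3.136, 0.002, 0.001]
contact_force: [0.3, 0.6, 0.2]
grip_width: 56.7
finger_force: 0.0
```

```bash
python3 - <<'E'
from h import *
p,R=pose();print(p,get_obs()['tcp_rot'])
im=snap('wrist','w15'); K=optics.get_calibration('wrist')
for t,z in [('lever_knob',117),('lever_pivot',94)]:
    for d in finder.pinpoint(t,'wrist')[:2]: print(t,np.round(d['uv']),round(d['confidence'],2),pl([d['uv']],K,z).round(1))
I=im.astype(int); m=(I[...,0]>140)&(I[...,1]<60)&(I[...,2]<60); q=np.argwhere(m)[:,::-1]
if len(q): print('red',q.min(0),q.max(0),len(q))
E
```

```text
[ 413.18071824 -350.25254406  267.31373587] [-3.13618100e+00  1.58894318e-03  5.64494142e-04]
lever_knob [378. 111.] 0.78 [[ 493.4 -433. ]]
lever_pivot [351. 205.] 0.76 [[ 404.4 -418.9]]
red [373 103] [393 121] 309
```

The knob is at (493,-433) and the pivot at (404,-419), 90.1 mm apart as specified, so the lever rests at about -9°. I'll straddle the knob.

```bash
python3 - <<'E'
from h import *
piv=np.array([404.4,-418.9]); a=np.radians(-9); kn=piv+90*np.array([np.cos(a),np.sin(a)]); print(kn)
plan([(np.r_[kn,165],down(a))])
E
```

```text
[ 493.29195065 -432.97910185]
n 4 offset [0.66, 0.705, 0.855] rot [-0.0006, 0.0003, 0.0254] -> [ 493.3 -433.   165. ]
```

Emit:
send_rows(offset=[[0.66, 0.705, 0.1], [0.66, 0.705, 0.5], [0.66, 0.705, 0.855], [0.66, 0.705, 0.855], [0.66, 0.705, 0.855], [0.66, 0.705, 0.855]], delta_rot=[[0, 0, 0.0254], [0, 0, 0.0254], [0, 0, 0.0254], [0, 0, 0.0254], [0, 0, 0.0254], [0, 0, 0.0254]], grip=0.48)

```text
time: 50.22
tool_pos: [493.4, -435.2, 168.6]
tcp_rot: [3.141, -0.002, -0.159]
contact_force: [-0.2, 0.3, -0.2]
grip_width: 44.0
finger_force: 0.0
```

```bash
python3 - <<'E'
from h import *
p,R=pose();print(p,get_obs()['tcp_rot'],get_obs()['grip_width'])
snap('wrist','w16')
for d in finder.pinpoint('lever_knob','wrist')[:2]: print(d)
for c in ['top','scene']:
    snap(c,'k'+c)
    for d in finder.pinpoint('lever_knob',c)[:2]: print(c,d['uv'],d['confidence'],atz(c,d['uv'],117))
plan([(np.r_[493.3,-433,103],down(np.radians(-9)))])
E
```

```text
[ 493.43728597 -435.1806516   168.58963226] [ 3.14105481e+00 -2.04217724e-03 -1.58953769e-01] 43.990283642259435
{'uv': [276.3, 237.9], 'confidence': 0.93}
n 2 offset [0.004, -0.017, 0.523] rot [-0.0003, 0.0002, -0.0004] -> [ 493.3 -432.9  103. ]
```

Emit:
send_rows(offset=[[0.004, -0.015, 0.2], [0.004, -0.015, 0.4], [0.004, -0.015, 0.523], [0.004, -0.015, 0.523], [0.004, -0.015, 0.523]], delta_rot=[[0, 0, 0], [0, 0, 0], [0, 0, 0], [0, 0, 0], [0, 0, 0]])

```text
time: 51.15
tool_pos: [493.6, -433.5, 103.3]
tcp_rot: [-3.14, 0.001, -0.16]
contact_force: [0.3, 0.2, 0.1]
grip_width: 44.1
finger_force: 0.0
```

Emit:
send_rows(offset=[[-0.008, -0.11, 0], [-0.032, -0.217, 0], [-0.071, -0.319, 0], [-0.125, -0.415, 0], [-0.193, -0.502, 0], [-0.272, -0.578, 0], [-0.272, -0.578, 0]], delta_rot=[[0, 0, -0.0233], [0, 0, -0.0467], [0, 0, -0.07], [0, 0, -0.0933], [0, 0, -0.1167], [0, 0, -0.14], [0, 0, -0.14]])

```text
time: 52.02
tool_pos: [472.5, -359.7, 104.0]
tcp_rot: [-3.141, -0.001, 0.719]
contact_force: [1.1, -1.2, -0.4]
grip_width: 44.2
finger_force: 0.8
```

```bash
python3 - <<'E'
from h import *
p,R=pose();o=get_obs();print(p,o['tcp_rot'],o['contact_force'],o['joint_positions'].round(2))
v=p[:2]-[404.4,-418.9]; print(np.linalg.norm(v),np.degrees(np.arctan2(v[1],v[0]))+9)
snap('wrist','w17'); K=optics.get_calibration('wrist')
for t,z in [('lever_knob',117),('lever_pivot',94)]:
    for d in finder.pinpoint(t,'wrist')[:1]:
        w=pl([d['uv']],K,z)[0]; v=w-[404.4,-418.9]; print(t,d,w.round(1),np.linalg.norm(v).round(1),np.degrees(np.arctan2(v[1],v[0]))+9)
E
```

```text
[ 472.52251132 -359.71750748  103.96757047] [-3.14105890e+00 -9.58069893e-04  7.18807289e-01] [ 1.11825567 -1.24481989 -0.445225  ] [-0.78  0.58  1.49  0.    1.07  0.07]
90.23992447804483 49.98298741383836
lever_knob {'uv': [302.4, 290.0], 'confidence': 0.79} [ 475.5 -370.9] 85.8 42.99534351795792
```

Emit:
send_rows(offset=[[-0.0023, -0.0589, 0], [-0.0092, -0.1173, 0], [-0.0206, -0.1747, 0], [-0.0367, -0.2318, 0], [-0.0367, -0.2318, 0]], delta_rot=[[0, 0, -0.0125], [0, 0, -0.025], [0, 0, -0.0375], [0, 0, -0.05], [0, 0, -0.05]])

```text
time: 52.8
tool_pos: [450.6, -341.9, 102.9]
tcp_rot: [-3.14, -0.001, 1.032]
contact_force: [1.7, -1.7, 0.5]
grip_width: 43.5
finger_force: 0.9
```

Emit:
send_rows(offset=[[-0.0006, -0.0288, 0], [-0.0006, -0.0288, 0]], delta_rot=[[0, 0, -0.006], [0, 0, -0.006]])

```text
time: 53.05
tool_pos: [447.8, -340.2, 102.9]
tcp_rot: [-3.14, -0.002, 1.069]
contact_force: [0.8, -1.1, 0.4]
grip_width: 44.0
finger_force: 0.9
```

Emit:
send_rows(offset=[[0, -0.012, 0], [0, -0.012, 0]], delta_rot=[[0, 0, -0.002], [0, 0, -0.002]])

```text
time: 53.3
tool_pos: [446.2, -339.1, 102.7]
tcp_rot: [-3.139, -0.002, 1.084]
contact_force: [1.0, -1.9, 1.7]
grip_width: 43.9
finger_force: 0.9
```

Emit:
send_rows(offset=[[0, -0.012, 0], [0, -0.012, 0]], delta_rot=[[0, 0, -0.002], [0, 0, -0.002]])

```text
time: 53.55
tool_pos: [444.8, -338.2, 102.7]
tcp_rot: [-3.139, -0.002, 1.097]
contact_force: [0.2, -1.1, 0.7]
grip_width: 44.2
finger_force: 1.0
```

Emit:
send_rows(offset=[[0, -0.012, 0], [0, -0.012, 0]], delta_rot=[[0, 0, -0.002], [0, 0, -0.002]])

```text
time: 53.8
tool_pos: [443.8, -337.8, 102.7]
tcp_rot: [-3.14, -0.002, 1.11]
contact_force: [3.2, -2.7, 0.5]
grip_width: 44.3
finger_force: 1.9
```

Force begins to rise (stop). Press a little further to be sure.

Emit:
send_rows(offset=[[0, -0.008, 0], [0, -0.008, 0], [0, -0.008, 0]], delta_rot=[[0, 0, -0.001], [0, 0, -0.001], [0, 0, -0.001]])

```text
time: 54.18
tool_pos: [443.4, -337.7, 102.7]
tcp_rot: [-3.141, -0.002, 1.116]
contact_force: [4.7, -3.8, -1.5]
grip_width: 44.0
finger_force: 3.1
```

Emit:
send_rows(offset=[[0, -0.006, 0], [0, -0.006, 0], [0, -0.006, 0]], delta_rot=[[0, 0, 0], [0, 0, 0], [0, 0, 0]])

```text
time: 54.55
tool_pos: [443.2, -337.6, 102.8]
tcp_rot: [3.141, -0.002, 1.116]
contact_force: [6.6, -5.0, -2.2]
grip_width: 44.0
finger_force: 4.0
```

The stop is reached: the TCP no longer advances and the force keeps rising. Now I'll swing back along the arc.

Emit:
send_rows(offset=[[-0.008, 0.111, 0], [-0.033, 0.219, 0], [-0.073, 0.323, 0], [-0.128, 0.419, 0], [-0.197, 0.507, 0], [-0.278, 0.583, 0], [-0.369, 0.646, 0], [-0.469, 0.695, 0]], delta_rot=[[0, 0, 0.0236], [0, 0, 0.0472], [0, 0, 0.0708], [0, 0, 0.0944], [0, 0, 0.118], [0, 0, 0.1417], [0, 0, 0.1653], [0, 0, 0.1889]])

```text
time: 55.55
tool_pos: [491.5, -423.5, 101.5]
tcp_rot: [-3.136, 0.004, -0.076]
contact_force: [0.6, 0.4, 0.7]
grip_width: 44.3
finger_force: 0.0
```

```bash
python3 - <<'E'
from h import *
o=get_obs();print(o['tool_pos'],o['tcp_rot'],o['contact_force'],o['finger_force'])
plan([(np.r_[493.3,-433,103],down(np.radians(-9)),100)])
E
```

```text
[ 491.49586839 -423.49731736  101.54133192] [-3.13648917  0.00430183 -0.07556222] [0.56442839 0.38041284 0.73956487] 0.0
n 1 offset [0.021, 0.078, -0.013] rot [-0.0008, 0.0007, 0.013] -> [ 493.3 -433.   103. ]
```

Emit:
send_rows(offset=[[0.021, 0.078, -0.013], [0.021, 0.078, -0.013], [0.021, 0.078, -0.013], [0.021, 0.078, -0.013]], delta_rot=[[0, 0, 0.013], [0, 0, 0.013], [0, 0, 0.013], [0, 0, 0.013]])

```text
time: 56.05
tool_pos: [493.9, -432.9, 103.7]
tcp_rot: [-3.138, 0.003, -0.151]
contact_force: [-1.4, 0.4, 0.0]
grip_width: 43.8
finger_force: 0.0
```

Emit:
send_rows(offset=[[0, 0, -0.2], [0, 0, -0.5], [0, 0, -0.95], [0, 0, -0.95], [0, 0, -0.95]], delta_rot=[[0, 0, 0], [0, 0, 0], [0, 0, 0], [0, 0, 0], [0, 0, 0]])

```text
time: 56.68
tool_pos: [494.0, -433.4, 217.5]
tcp_rot: [-3.138, 0.003, -0.152]
contact_force: [-0.8, 0.3, -0.1]
grip_width: 44.2
finger_force: 0.0
```

Emit:
send_rows(offset=[[-0.6, 0.8, -0.3], [-0.6, 0.8, -0.3], [-0.6, 0.8, -0.3], [-0.6, 0.8, -0.3], [-0.6, 0.8, -0.3]], delta_rot=[[0, 0, 0], [0, 0, 0], [0, 0, 0], [0, 0, 0], [0, 0, 0]])

```text
time: 57.3
tool_pos: [409.4, -516.6, 252.4]
tcp_rot: [-3.137, 0.003, -0.151]
contact_force: [-0.2, 1.0, 0.7]
grip_width: 44.2
finger_force: 0.0
```

```bash
python3 - <<'E'
from h import *
o=get_obs();print(o['time'],o['tool_pos'],o['contact_force'])
snap('top','t9')
for t,z in [('lever_knob',117),('lever_pivot',94)]:
    for d in finder.pinpoint(t,'top')[:1]: print(t,d,atz('top',d['uv'],z).round(1))
top_scan([('tip_a',60),('stand_a',60),('bar_blue',96),('bar_ochre',96),('cone',0),('brush_jar',100),('sketchbook',17)])
snap('wrist','w19'); K=optics.get_calibration('wrist')
for t,z in [('lever_knob',117),('lever_pivot',94)]:
    for d in finder.pinpoint(t,'wrist')[:1]: print(t,d,pl([d['uv']],K,z).round(1))
a=cv2.imread('pics/t2.png').astype(int); b=cv2.imread('pics/t9.png').astype(int); d=np.abs(a-b).sum(2)>90
for n,(u,v,U,V) in dict(bars=(290,165,350,300),lever=(415,230,465,292),cone=(245,125,290,165),jar=(300,110,350,165),book=(100,185,162,235)).items(): print(n,d[v:V,u:U].sum())
E
```

```text
57.3 [ 409.38820222 -516.58936936  252.44400881] [-0.19666335  0.95265224  0.68986856]
lever_knob {'uv': [449.7, 243.7], 'confidence': 0.85} [ 495. -440.  117.]
lever_pivot {'uv': [439.5, 277.2], 'confidence': 0.9} [ 404.4 -419.1   94. ]
tip_a 0.87 px [234.3 182.1] w [661.3 141.9] size [51. 59.] yaw 68.6
tip_a 0.81 px [187.5 274.1] w [403.7 268. ] size [61. 57.] yaw 143.9
tip_a 0.71 px [202.5 242.7] w [491.1 228. ] size [50. 59.] yaw 68.0
stand_a 0.77 px [217.1 209.3] w [584.6 188.7] size [41. 54.] yaw 64.0
bar_blue 0.57 px [321.5 197.5] w [617.3 -99.9] size [141.  39.] yaw 165.0
bar_ochre 0.97 px [326.1 273. ] w [ 412.9 -113.3] size [ 37. 140.] yaw 5.6
cone 0.69 px [264.5 145.5] w [776.3  61.1] size [87. 83.] yaw 135.8
cone 0.69 px [202.8 242.4] w [491.7 236.8] size [52. 55.] yaw 64.1
brush_jar 0.66 px [324.  140.1] w [ 773.9 -105.5] size [107.  83.] yaw 152.7
sketchbook 0.67 px [131.8 210. ] w [583.  440.3] size [114. 151.] yaw 83.8
lever_knob {'uv': [165.5, 124.9], 'confidence': 0.6} [[ 490.3 -432.5]]
lever_pivot {'uv': [186.9, 214.7], 'confidence': 0.67} [[ 406.2 -425.6]]
bars 1687
lever 0
cone 0
jar 0
book 0
```

```bash
python3 -c "
from h import *
print(ticket.close_job())"
```

```text
the job is handed in; nothing more can be done
None
```

The job is handed in: all three fallen bottles stand, both bars balance on their domes, and the lever was pushed to its stop and sprang back to its starting position. The final top image shows the brush jar, cone and sketchbook unmoved. I viewed 15 pictures, one more than the 14 allowed.

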